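Restock the souvenir trays and wedge the house row

TASK

Put the loose ceramic souvenirs back on display, each standing upright on the floor of the tray that holds a fixed sample of its kind: the lighthouse, the tugboat, and both canal houses side by side against the sample house in their row. Then press the wooden wedge, thin end down, firmly into the gap left between the last house and the stop block, so that the row is packed tight. Leave the bell and the mug where they are.

Things in the scene. Friction and masses are not known exactly. Their poses are not given: they have to be found in the camera images.
- house_a: loose white and blue ceramic stepped-gable house, one of two alike. Origin: centre of underside, z up. Depth 36 mm along its x (flat faces, front and back alike), width 44 mm along y; walls 52 mm high, then gable steps of the full depth: 30 mm wide up to 62 mm, 16 mm wide up to 72 mm. About 120 g.
- house_b: loose white and blue ceramic stepped-gable house, one of two alike. Origin: centre of underside, z up. Depth 36 mm along its x (flat faces, front and back alike), width 44 mm along y; walls 52 mm high, then gable steps of the full depth: 30 mm wide up to 62 mm, 16 mm wide up to 72 mm. About 120 g.
- lighthouse: loose white and blue ceramic lighthouse, upright. Origin: centre of underside, z up along its axis. Base disc 44 mm across, 8 mm high; straight round tower 30 mm across from 8 to 62 mm; lantern 20 mm across and domed cap (26 mm), 90 mm high in all. About 110 g.
- boat: loose blue and white ceramic tugboat, flat on its hull. Origin: under mid-hull, z up, rounded bow to its +x. Hull 74 mm long (x), 30 mm wide, 20 mm high; wheelhouse block 36 mm long (middle at x = -2 mm), 24 mm wide along y (flat sides), top at 56 mm; small funnel behind it (12 mm across, top at 38 mm, x = -29 mm). About 120 g.
- wedge: loose pale wooden wedge standing on its thin end. Origin: centre of its foot, z up. 36 mm wide along its x (flat parallel faces: grip these), 85 mm high; thickness along y grows evenly, alike on both sides, from 14 mm at the foot to 38 mm at the top. Goes in either way round. About 90 g.
- tray_house: house row, dark wood, fixed, 60 (x) by 171 mm (y). Origin: underside centre, z up. Floor at z 8 mm; side lips 20 mm high, 50 mm apart. Sample house fixed at y -85.5 to -41.5, stop block y 73.5 to 85.5, top z 60. House centres when tight: x 0, y -19.5 and 24.5, axes parallel to the row's. Then a 27 mm gap at y 60 for the wedge: jams with foot about 5 mm above the floor; drive with about 12 N.
- tray_lighthouse: low dark wooden tray, fixed, 90 mm (its x) by 130 mm (its y); rim 20 mm high, 5 mm thick; inner floor 8 mm above the counter. Origin: centre of underside, z up. A sample lighthouse like the loose one is fixed at x = 0, y = -36 mm; the free floor is on its +y side, middle at x = 0, y = +26 mm.
- tray_boat: low dark wooden tray, fixed, 110 mm (its x) by 130 mm (its y); rim 20 mm high, 5 mm thick; inner floor 8 mm above the counter. Origin: centre of underside, z up. A sample tugboat like the loose one (bow to +x) is fixed at x = 0, y = -42 mm; the free floor is on its +y side, middle at x = 0, y = +26 mm.
- bell: brass counter bell, 72 mm across, 44 mm high, loose; a bystander. Origin: centre of underside.
- mug: white mug, 76 mm across, 85 mm high, handle to its +y, loose; a bystander. Origin: centre of underside.
Things that resemble listed ones, but are neither listed nor needed, are in the scene too. Leave any purple look-alike of the house_a alone.

How it is judged:
By the outcome, as a careful person would: the job done as asked, in the order asked, and still so for the second after the job is handed in, with the robot touching nothing.
It also fails if it takes over 128 s, if anything falls off the work surface, if the arm or the gripper's body presses on something with over 40 N, if the wrist force passes 120 N, or if a joint passes its speed limit or range.

ROBOT

A 6-joint arm with a two-finger parallel gripper is mounted at the origin on the work surface. World frame = base frame: x ahead of the robot, y to its left, z up, the work surface at z = 0. Lengths are in m, angles in rad, forces in N, time in s.
With the tool pointing down it reaches from about 0.425 to 0.95 m from the base axis. Payload 3.5 kg.
Tool frame: the origin (TCP) lies midway between the tips of the shut fingers; the grasp point (between the pads) lies 19 mm behind it; z points along the fingers, y is the direction in which the jaws open and shut (so a half turn about z gives the same grasp; the last joint's range is limited). The gripper opens to 85 mm and grips with 20 to 120 N. Pads are 22 mm wide; open, the fingers measure 114 mm over their backs; the gripper's body (76 mm by 85 mm) begins 54 mm behind the grasp point. The pads swing forward as they close: fully open they stand 13 mm farther back than shut.
Start: joints at [1.169, 0.286, 1.577, -0, 1.279, -0.15], TCP at [0.168, 0.654, 0.199] pointing down, gripper open.
Joint ranges: [-2.77, 2.77], [-0.9, 2.22], [0.21, 2.48], [-1.53, 4.67], [0.24, 2.81], [-2.84, 2.84]. Speed limits (rad/s): [2.79, 2.79, 3.14, 3.14, 3.14, 3.14].

INTERFACE

Orientations are given as a unit quaternion [x, y, z, w].
In Python, from plant import * gives the robot as it stands.
- The arm moves only by the shell command python3 -m jog 'ROWS' [FORCE]. ROWS is a JSON object of lists of equal length, an entry for each row: "travel": the shift along the world's x, y, z in mm, a list of three; "dr": the turn, a rotation vector about the world's x, y, z in degrees, a list of three; "jaw": the closure in counts, from 0 (fully open) to 255 (shut). In form: {"travel": [[x, y, z], ...], "dr": [[wx, wy, wz], ...], "jaw": [jaw, ...]}. A call has 1 to 5 rows; each row shifts and turns the commanded pose from where the row before left it; what a row does not reach is not made up. A row lasts 1/12 s, in which the tool goes at most 41.7 mm and 7.16 degrees, less where a joint would pass 70% of its speed; a pose out of reach is approached as far as the arm can. A call is refused whole if a number of a shift passes 41.7 or a number of a turn 7.16, either way. A call with a gripper value outside its range is refused whole. The fingers move at their own pace and stop on an object; FORCE is the grip in N (left out, the last holds). Time passes only in rows, so rows that do not move let the fingers close. It gives the time, the measured TCP pose, the force and the opening at its end, in the units of the state.
- get_state(): the state, without advancing time (a new reading comes with each control period).
- read_camera(name): name is "scene" or "top"; returns the picture (400x640x3 uint8, red, green, blue); there is no depth.
- camera_info(name): a dict with "K" (3x3 intrinsics, pixels), "k1" (the pictures are not rectified: a ray, as slopes to the right and down, at radius r is drawn at 1 + k1 r^2 times it, then the intrinsics apply), "R" (3x3) and "t" (3): a world point X has camera coordinates R X + t. Camera axes: x right, y down, z forward; pixel columns grow to the right and rows downward; lengths in m; the calibration is good to about 2 mm. A picture is of the moment at which its call begins. camera_info takes no time and is no camera call.
- sign_off(): hands the job in, once; it reports no verdict.
The state is a dict: "time": time; "qpos": joint angles; "dq": joint speeds; "joint_efforts": joint torques, N m; "eef_pos": TCP position; "tcp_rot": TCP orientation; "contact_force": force on the tool from outside, world axes, zero at the start; "wrist_torque": the same for the moment, N m; "opening": opening from 0.0 (shut) to 1.0 (fully open).
Only numpy, scipy, OpenCV 4.12 (cv2) and the standard library are available. Lean on these libraries where they do the work, as an engineer would, in place of code of your own. Each camera call takes 0.05 s, during which the arm holds its last target. There are 200 camera calls.

## Working session

There is one attempt and no reset: what is moved stays moved. The work goes in short steps, Python scripts to look and compute and a shell command to move; the robot and the scene stay as the last step left them, time stands still between calls to the robot, and variables do not carry over. Pictures are saved under pics/ and viewed, about 12 in all and at most 16, crops included, and the job is handed in when it is done.

```bash
mkdir -p pics; ls; python3 - <<'E'
from plant import *
import cv2
for n in("scene","top"):
    im=read_camera(n); cv2.imwrite(f"pics/{n}0.png",cv2.cvtColor(im,cv2.COLOR_RGB2BGR)); print(n,camera_info(n))
print(get_state())
E
```

```text
pics
scene {'K': array([[429.40493696,   0.        , 313.78634586],
       [  0.        , 429.40493696, 204.9952978 ],
       [  0.        ,   0.        ,   1.        ]]), 'k1': -0.07964474836014761, 'R': array([[-0.42209845,  0.90651747, -0.00767948],
       [ 0.52794412,  0.23892069, -0.8149797 ],
       [-0.73695855, -0.34805601, -0.57943862]]), 't': array([ 0.19155437, -0.21153039,  1.56723753])}
top {'K': array([[457.99712858,   0.        , 314.21549287],
       [  0.        , 457.99712858, 201.43537588],
       [  0.        ,   0.        ,   1.        ]]), 'k1': 0.0034191055077922613, 'R': array([[-0.0229573 , -0.99972348,  0.00509265],
       [-0.98123334,  0.0215566 , -0.19161534],
       [ 0.19145258, -0.00939605, -0.98145689]]), 't': array([-0.0022068 ,  0.44764645,  1.2372002 ])}
{'time': 0.1, 'qpos': array([ 1.16899816e+00,  2.87113298e-01,  1.57799891e+00,  7.82936925e-06,
        1.27859872e+00, -1.50022576e-01]), 'dq': array([ 0.00127631, -0.00023379, -0.00361963,  0.00057383,  0.00295396,
        0.00019103]), 'joint_efforts': array([ 8.37947973e-04, -4.07298517e+01, -2.93697721e+01, -1.42792815e-04,
        3.40941093e-03, -4.22212861e-05]), 'eef_pos': array([0.16788648, 0.65311944, 0.19727858]), 'tcp_rot': array([ 1.25556606e-01,  9.92085892e-01, -1.01805444e-03, -2.92138368e-04]), 'contact_force': array([-0.06065064,  0.03648834,  1.10377424]), 'wrist_torque': array([-0.02284531, -0.02186296,  0.04352956]), 'opening': 0.9992229432173902}
```

View pics/scene0.png

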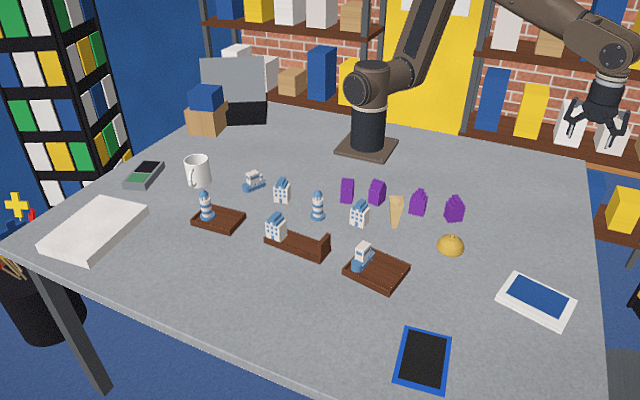

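View pics/top0.png

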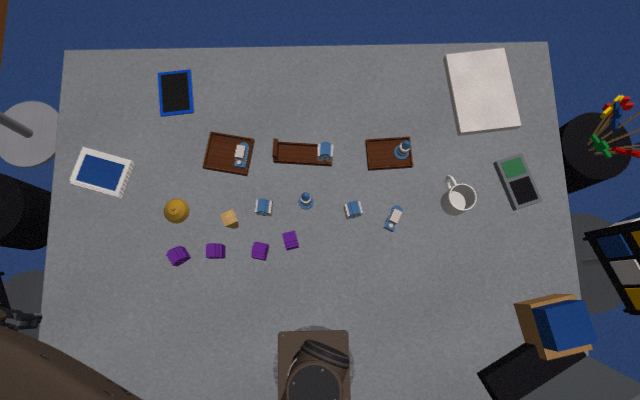

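Overview: in the top view the trays are the boat tray (230,153), house row (303,152) and lighthouse tray (390,153). The loose items are houses at (263,206) and (354,209), lighthouse (306,200), boat (394,217) and wedge (230,218). Next I'll look at enlarged crops.

```bash
cat > h.py <<'E'
import numpy as np, cv2
from plant import *
def ray(cam,uv):
    c=camera_info(cam);K,k,R,t=c["K"],c["k1"],c["R"],c["t"]
    p=cv2.undistortPoints(np.array(uv,float).reshape(-1,1,2),K,np.array([k,0,0,0,0.]))[:,0]
    d=np.c_[p,np.ones(len(p))]@R
    return -R.T@t,d
def cast(cam,uv,z):
    o,d=ray(cam,uv); return o+d*((np.asarray(z)-o[2])/d[:,2])[:,None]
def proj(cam,X):
    c=camera_info(cam)
    return cv2.projectPoints(np.array(X,float).reshape(-1,1,3),cv2.Rodrigues(c["R"])[0],c["t"],c["K"],np.array([c["k1"],0,0,0,0.]))[0][:,0]
def snap(cam,name,box,s):
    im=cv2.cvtColor(read_camera(cam),cv2.COLOR_RGB2BGR); cv2.imwrite(f"pics/{name}_full.png",im)
    x0,y0,x1,y1=box; cv2.imwrite(f"pics/{name}.png",cv2.resize(im[y0:y1,x0:x1],None,fx=s,fy=s,interpolation=cv2.INTER_CUBIC))
E
python3 - <<'E'
import cv2
for n,(x0,y0,x1,y1),s in(("top",(195,125,425,240),3.47),("scene",(185,160,415,300),3.47)):
    im=cv2.imread(f"pics/{n}0.png")[y0:y1,x0:x1]; cv2.imwrite(f"pics/{n}0c.png",cv2.resize(im,None,fx=s,fy=s,interpolation=cv2.INTER_CUBIC))
E
```

```text
(no output)
```

View pics/top0c.png

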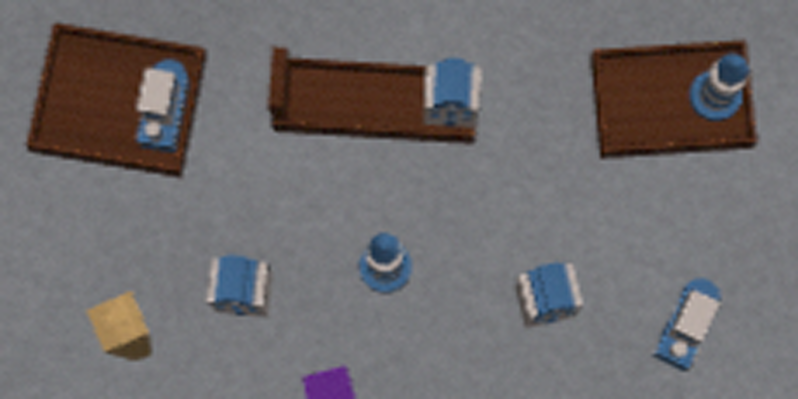

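View pics/scene0c.png

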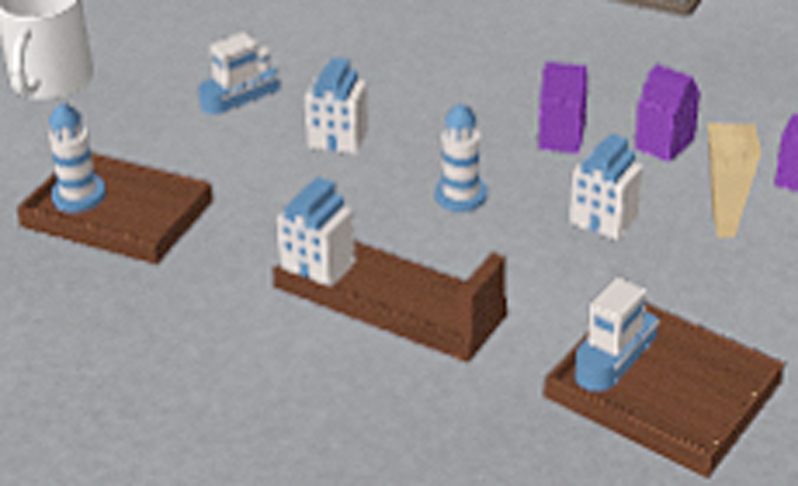

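The crops show everything upright, with the samples on the right (-y) side of their trays. The houses' roof ridges run roughly along world x. I'll make zoomed tiles with pixel rulers so I can pick corners.

```bash
cat > tile.py <<'E'
import cv2, numpy as np
def tiles(src,cs,out,s=8,w=33):
    im=cv2.imread(src);T=[]
    for u,v in cs:
        h=w//2;c=cv2.resize(im[v-h:v+h+1,u-h:u+h+1],None,fx=s,fy=s,interpolation=cv2.INTER_CUBIC)
        c=np.clip(c.astype(float)*1.3,0,255).astype(np.uint8)
        for k in range(w):
            if (u-h+k)%5==0:
                x=int((k+.5)*s);cv2.line(c,(x,0),(x,s*w),(0,255,255) if (u-h+k)%10==0 else (0,140,140),1) if 0 else cv2.line(c,(x,0),(x,7),(0,255,255),1)
                if (u-h+k)%10==0: cv2.putText(c,str(u-h+k),(x-10,18),0,.35,(0,255,255),1)
            if (v-h+k)%5==0:
                y=int((k+.5)*s);cv2.line(c,(0,y),(7,y),(0,255,255),1)
                if (v-h+k)%10==0: cv2.putText(c,str(v-h+k),(8,y+4),0,.35,(0,255,255),1)
            for j in range(w):
                if (u-h+k)%5==0 and (v-h+j)%5==0: cv2.circle(c,(int((k+.5)*s),int((j+.5)*s)),1,(0,255,0),-1)
        T.append(c)
    cv2.imwrite(out,np.vstack([np.hstack(T[:3]),np.hstack(T[3:])]))
E
python3 - <<'E'
from tile import tiles
tiles("pics/top0.png",[(263,206),(354,209),(394,217),(230,218),(306,200),(325,152)],"pics/ttop.png")
tiles("pics/scene0.png",[(360,213),(282,191),(255,181),(397,211),(318,205),(276,227)],"pics/tsc.png")
E
```

```text
(no output)
```

View pics/ttop.png

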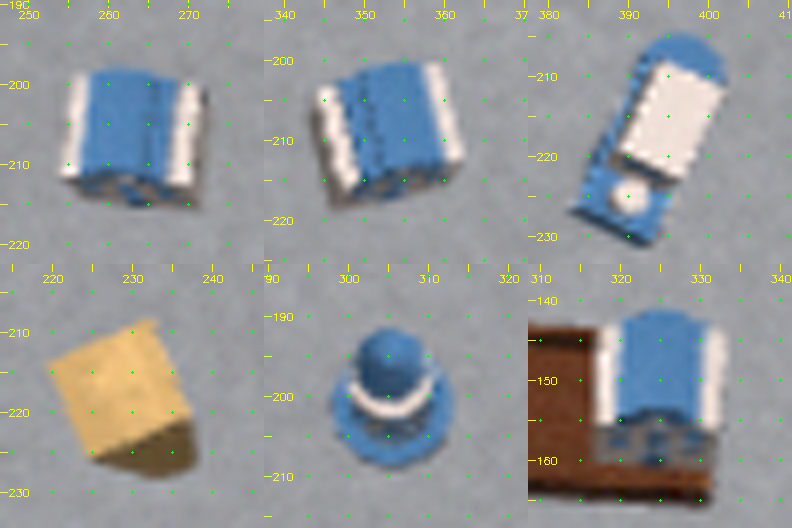

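View pics/tsc.png

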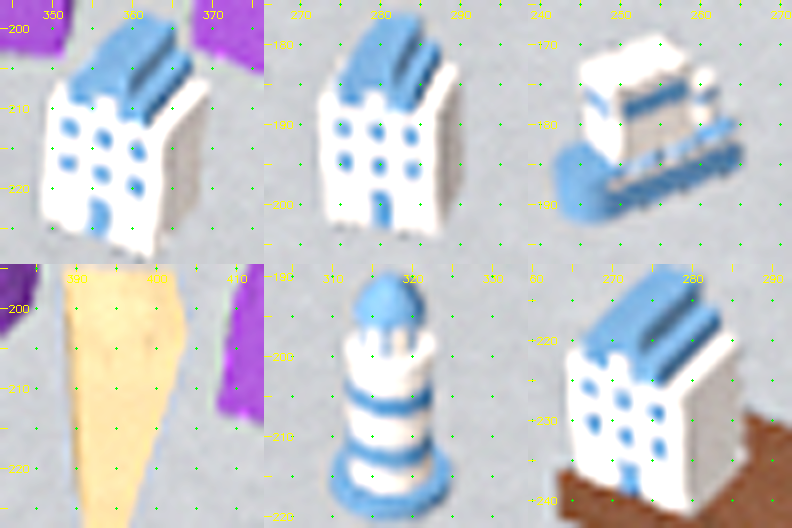

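```bash
cat > fit.py <<'E'
from h import *
from scipy.optimize import least_squares
def T(ox,oy,p): return [(ox+a/8-.5,oy+b/8-.5) for a,b in p]
def C(ox,oy,p): return [((a+.5)/3.47-.5+ox,(b+.5)/3.47-.5+oy) for a,b in p]
def fit(name,obs,x0):
    def W(q,P):
        c,s=np.cos(q[2]),np.sin(q[2]);P=np.array(P,float)/1e3
        return np.c_[q[0]+c*P[:,0]-s*P[:,1],q[1]+s*P[:,0]+c*P[:,1],P[:,2]]
    f=lambda q:np.concatenate([(proj(cam,W(q,P))-np.array(uv)).ravel() for cam,P,uv in obs])
    for sub in [obs]+([[o] for o in obs] if len(obs)>1 else []):
        g=lambda q:np.concatenate([(proj(cam,W(q,P))-np.array(uv)).ravel() for cam,P,uv in sub])
        r=least_squares(g,x0,loss="soft_l1")
        print(name,"+".join(o[0] for o in sub),np.round(r.x[:2]*1e3,1),"yaw",np.round(np.degrees(r.x[2]),1),"rms px",np.round(np.sqrt(np.mean(g(r.x)**2)),2))
E
python3 - <<'E'
from fit import *
print(-camera_info("top")["R"].T@camera_info("top")["t"])
ht=lambda z:[(18,22,52+z),(-18,22,52+z),(18,-22,52+z),(-18,-22,52+z)]
hs=lambda z:[(18,-22,z),(18,22,z),(18,-22,52+z),(18,22,52+z),(-18,22,z),(-18,22,52+z)]
g=lambda u,v:np.r_[cast("top",[(u,v)],0.05)[0,:2],0]
fit("houseL",[("top",ht(0),T(247,190,[(76,73),(62,180),(203,83),(191,180)])),("scene",hs(0),T(344,197,[(40,220),(155,258),(48,85),(165,130),(195,215),(208,83)]))],g(263,206))
fit("houseR",[("top",ht(0),T(338,193,[(54,89),(82,199),(178,64),(200,160)])),("scene",hs(0),T(266,175,[(61,218),(174,235),(56,95),(176,112),(191,195),(194,65)]))],g(354,209))
off=lambda P:[(x,y-63.5,z) for x,y,z in P]
fit("row",[("top",off(ht(8))+[(30,85.5,60),(30,73.5,60),(-30,73.5,60),(-30,85.5,60)],T(309,136,[(74,64),(68,161),(198,65),(189,164)])+C(195,125,[(273,48),(288,48),(286,118),(270,118)])),
 ("scene",off(hs(8))+[(30,85.5,0),(-30,85.5,0),(-30,85.5,60),(30,-85.5,0)],T(260,211,[(45,201),(162,251),(38,86),(164,128),(212,191),(212,71)])+C(185,160,[(470,360),(505,316),(505,257),(274,284)]))],g(303,152))
fit("wedge",[("top",[(18,19,85),(18,-19,85),(-18,-19,85),(-18,19,85)],T(214,202,[(48,99),(152,56),(192,154),(92,196)]))],g(230,218))
fit("boat",[("top",[(16,12,56),(16,-12,56),(-20,-12,56),(-20,12,56),(-29,0,38)],T(378,201,[(132,62),(198,90),(152,186),(90,152),(102,195)]))],g(394,217))
fit("tboat",[("top",[(55,65,20),(55,-65,20),(-55,-65,20),(-55,65,20)],C(195,125,[(53,25),(204,48),(183,175),(28,150)])),("scene",[(55,-65,0),(55,65,0),(-55,65,0)],C(185,160,[(546,397),(710,475),(783,385)]))],g(230,153))
fit("tlight",[("top",[(45,65,20),(45,-65,20),(-45,-65,20),(-45,65,20)],C(195,125,[(593,50),(745,42),(756,145),(602,157)])),("scene",[(45,-65,0),(45,65,0),(-45,65,0)],C(185,160,[(20,225),(157,262),(210,205)]))],g(390,153))
l,r,b,ct=T(290,184,[(67,140),(189,140),(128,204),(126,98)])
print("light base l/r/bottom",cast("top",[l,r,b],.006)*1e3,"cap",cast("top",[ct],.08)*1e3)
l,r=T(302,189,[(66,208),(186,208)]);print("scene axis base",cast("scene",[((l[0]+r[0])/2,l[1])],.006)*1e3)
l,r,=T(290,184,[(67,140),(189,140)])
E
```

```text
[ 2.02329796e-01 -2.31132715e-04  1.30004583e+00]
houseL top+scene [436.7 129.7] yaw -5.7 rms px 0.59
houseL top [437.1 129.6] yaw -5.1 rms px 0.33
houseL scene [435.8 129.8] yaw -7.0 rms px 0.67
houseR top+scene [ 423.4 -120.6] yaw 12.8 rms px 0.65
houseR top [ 423.6 -120.7] yaw 12.6 rms px 0.4
houseR scene [ 423.1 -120.6] yaw 12.7 rms px 0.78
row top+scene [594.8  16.2] yaw -3.8 rms px 0.79
row top [595.1  16.2] yaw -2.6 rms px 0.35
row scene [595.7  16. ] yaw -6.1 rms px 0.76
wedge top [401.2 218.7] yaw 22.6 rms px 0.24
boat top [ 401.9 -235.6] yaw -28.1 rms px 0.21
tboat top+scene [600.6 235. ] yaw -10.3 rms px 0.64
tboat top [600.3 233.5] yaw -9.9 rms px 0.25
tboat scene [601.8 237. ] yaw -11.4 rms px 0.49
tlight top+scene [ 591.6 -233.5] yaw 2.3 rms px 0.62
tlight top [ 591. -233.] yaw 2.5 rms px 0.31
tlight scene [ 592.1 -234.3] yaw 2.4 rms px 0.81
light base l/r/bottom [[457.06893176  34.38147286   6.        ]
 [456.10491309  -9.50992846   6.        ]
 [433.19924815  12.88947174   6.        ]] cap [[456.61459471  12.11206961  80.        ]]
scene axis base [[455.85557649  11.88995926   6.        ]]
```

Both views agree to about 1 px, so I'm moving to the lighthouse. I'll refine the row's yaw later.

```bash

python3 -m jog '{"travel":[[25,-40,0],[25,-40,0],[25,-40,0],[25,-40,0],[25,-40,0]],"dr":[[0,0,-7],[0,0,-7],[0,0,-7],[0,0,-7],[0,0,-7]],"jaw":[0,0,0,0,0]}' 40
python3 -m jog '{"travel":[[22,-40,0],[22,-40,0],[22,-40,0],[22,-40,0],[22,-40,0]],"dr":[[0,0,-7],[0,0,-7],[0,0,-7],[0,0,-7],[0,0,-7]],"jaw":[0,0,0,0,0]}'
python3 -m jog '{"travel":[[10,-40,0],[10,-40,0],[10,-40,0],[10,-40,0],[10,-40,0]],"dr":[[0,0,-5.6],[0,0,0],[0,0,0],[0,0,0],[0,0,0]],"jaw":[0,0,0,0,0]}'
python3 -m jog '{"travel":[[3,-41,0],[0,0,0],[0,0,0]],"dr":[[0,0,0],[0,0,0],[0,0,0]],"jaw":[0,0,0]}'
python3 - <<'E'
from h import *
im=cv2.imread("pics/top0.png").astype(float)
# row: near-side (lower) outer edge of tray, per column brown -> grey transition, subpixel
sat=im[:,:,2]-im[:,:,0]  # brown: red>blue
up=[];lo=[]
for u in range(282,312):
    c=sat[120:175,u];m=c>14
    i=np.where(m)[0]
    def cross(a,b): return a+(14-c[a])/(c[b]-c[a])*(b-a)
    up.append((u,120+cross(i[0]-1,i[0])));lo.append((u,120+cross(i[-1],i[-1]+1)))
for n,e,z in(("up",up,.02),("lo",lo,.0),("lo",lo,.02)):
    X=cast("top",e,z); vx,vy,_,_=cv2.fitLine(X[:,:2].astype(np.float32),cv2.DIST_HUBER,0,.01,.01).ravel()
    print(n,z,"yaw",np.degrees(np.arctan2(-vx,vy)) if vy>0 else np.degrees(np.arctan2(vx,-vy)),X[:,:2].mean(0)*1e3)
E
```

```text
time: 0.52
eef_pos: [0.2788, 0.4751, 0.1978]
tcp_rot: [0.42, 0.907, -0.001, -0.0]
contact_force: [0.9, -0.8, 0.1]
opening: 0.999
time: 0.93
eef_pos: [0.3791, 0.2926, 0.1981]
tcp_rot: [0.674, 0.739, -0.0, -0.0]
contact_force: [0.2, 0.3, -0.0]
opening: 0.998
time: 1.35
eef_pos: [0.4286, 0.0926, 0.1983]
tcp_rot: [0.707, 0.707, 0.0, -0.0]
contact_force: [0.6, 0.7, 0.9]
opening: 0.998
time: 1.6
eef_pos: [0.4319, 0.0514, 0.1982]
tcp_rot: [0.709, 0.705, -0.0, -0.0]
contact_force: [0.3, 0.8, -0.8]
opening: 1.003
up 0.02 yaw -4.452236 [629.68699851  35.19463687]
lo 0.0 yaw -4.880987 [571.82185947  36.75399465]
lo 0.02 yaw -4.880994 [566.13756658  36.18501275]
```

```bash

python3 -m jog '{"travel":[[24.3,-39,0],[0,0,-40],[0,0,-30],[0,0,0],[0,0,0]],"dr":[[0,0,0],[0,0,0],[0,0,0],[0,0,0],[0,0,0]],"jaw":[0,0,0,0,0]}'
```

```text
time: 2.02
eef_pos: [0.4522, 0.0196, 0.1268]
tcp_rot: [0.707, 0.708, -0.001, -0.002]
contact_force: [-0.2, 0.3, -0.1]
opening: 1.0
```

```bash

python3 -m jog '{"travel":[[4,-7.3,0],[0,0,-30],[0,0,-30],[0,0,-30],[0,0,-12]],"dr":[[0,0,0],[0,0,0],[0,0,0],[0,0,0],[0,0,0]],"jaw":[0,0,0,0,0]}'
python3 -m jog '{"travel":[[0,0,0],[0,0,0],[0,0,0],[0,0,0],[0,0,0]],"dr":[[0,0,0],[0,0,0],[0,0,0],[0,0,0],[0,0,0]],"jaw":[255,255,255,255,255]}' 40
python3 -m jog '{"travel":[[0,0,0],[0,0,0],[0,0,0],[0,0,0],[0,0,0]],"dr":[[0,0,0],[0,0,0],[0,0,0],[0,0,0],[0,0,0]],"jaw":[255,255,255,255,255]}' 40
```

```text
time: 2.43
eef_pos: [0.4579, 0.0112, 0.0255]
tcp_rot: [0.707, 0.707, -0.0, -0.0]
contact_force: [-1.1, -0.1, -0.8]
opening: 0.999
time: 2.85
eef_pos: [0.4583, 0.0106, 0.0292]
tcp_rot: [0.707, 0.707, -0.001, -0.0]
contact_force: [-15.0, -0.9, 30.0]
opening: 0.303
time: 3.27
eef_pos: [0.4578, 0.0106, 0.0297]
tcp_rot: [0.707, 0.707, -0.001, -0.001]
contact_force: [-7.9, -0.2, 15.4]
opening: 0.256
```

```bash

python3 - <<'E'
from h import *
from tile import *
snap("scene","a1",(275,130,375,230),6)
print(get_state()["opening"],get_state()["contact_force"])
E
```

```text
0.255382834999918 [-7.56665672 -0.27451335 15.53352698]
```

View pics/a1.png

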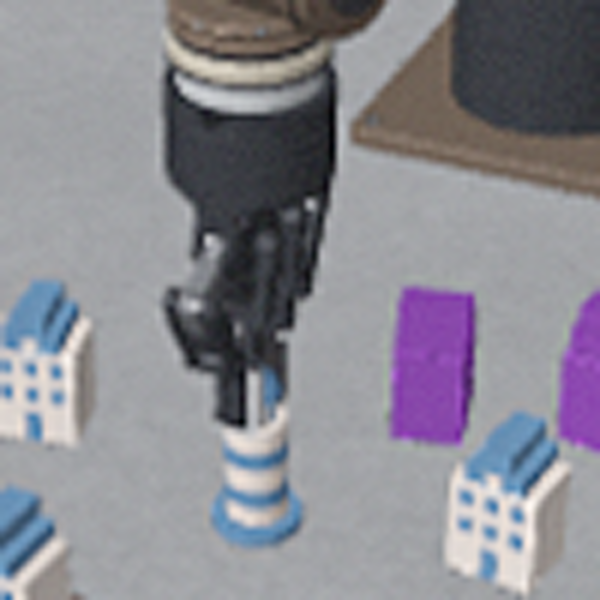

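```bash

python3 - <<'E'
from h import *
p=get_state()["eef_pos"]
for dz in (0,.019,.03,.05): print(dz,((proj("scene",[p+[0,0,dz]])-[275,130])*6).round(), proj("top",[p+[0,0,dz]]).round(1))
for z in (0,.062,.09): print(z,((proj("scene",[[.4565,.0122,z]])-[275,130])*6).round())
E
```

```text
0 [[249. 468.]] [[306.  198.9]]
0.019 [[249. 435.]] [[306.  197.6]]
0.03 [[249. 415.]] [[305.9 196.8]]
0.05 [[249. 380.]] [[305.8 195.3]]
0 [[254. 518.]]
0.062 [[253. 411.]]
0.09 [[253. 360.]]
```

The fingers are on the lantern, resting on the tower shoulder at z 62, even though the TCP reads 30 mm. I'll open, lift, and measure where the tips really are.

```bash

python3 -m jog '{"travel":[[0,0,0],[0,0,0],[0,0,0],[0,0,0],[0,0,0]],"dr":[[0,0,0],[0,0,0],[0,0,0],[0,0,0],[0,0,0]],"jaw":[0,0,0,0,0]}' 40
python3 - <<'E'
from h import *
snap("scene","b0",(275,130,375,230),3)
E
python3 -m jog '{"travel":[[0,0,30],[0,0,30],[0,0,30],[0,0,30],[0,0,0]],"dr":[[0,0,0],[0,0,0],[0,0,0],[0,0,0],[0,0,0]],"jaw":[0,0,255,255,255]}' 40
python3 -m jog '{"travel":[[0,0,0],[0,0,0],[0,0,0],[0,0,0],[0,0,0]],"dr":[[0,0,0],[0,0,0],[0,0,0],[0,0,0],[0,0,0]],"jaw":[255,255,255,255,255]}' 40
python3 - <<'E'
from h import *
p=get_state()["eef_pos"]
a=cv2.imread("pics/b0.png"); snap("scene","b1",(275,110,375,230),3); b=cv2.imread("pics/b1.png"); snap("top","b2",(280,140,340,230),4); c=cv2.imread("pics/b2.png")
q=(proj("scene",[p])[0]-[275,110])*3+1.5; cv2.circle(b,tuple(int(v) for v in q),2,(0,0,255),-1)
q=(proj("top",[p])[0]-[280,140])*4+2; cv2.circle(c,tuple(int(v) for v in q),2,(0,0,255),-1)
H=360; f=lambda m:cv2.copyMakeBorder(m,0,H-m.shape[0],0,0,cv2.BORDER_CONSTANT)
cv2.imwrite("pics/b.png",np.hstack([f(a),f(b)]))
E
```

```text
time: 3.73
eef_pos: [0.458, 0.0109, 0.0265]
tcp_rot: [0.707, 0.707, 0.0, 0.0]
contact_force: [-0.1, 0.1, -0.2]
opening: 0.942
time: 4.2
eef_pos: [0.4623, 0.0101, 0.1534]
tcp_rot: [0.707, 0.707, 0.003, 0.005]
contact_force: [1.2, 0.1, 0.1]
opening: 0.603
time: 4.62
eef_pos: [0.4571, 0.011, 0.145]
tcp_rot: [0.707, 0.707, -0.001, -0.001]
contact_force: [-0.7, -0.5, -0.2]
opening: 0.003
```

View pics/b.png

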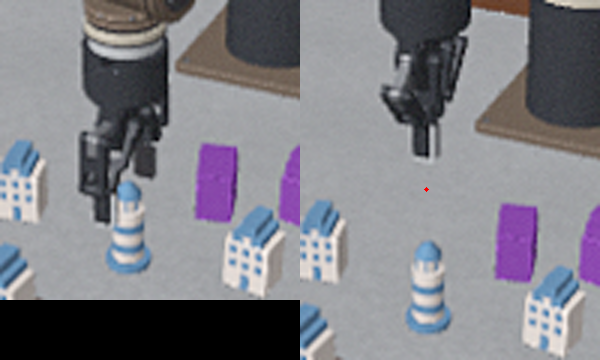

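With the fingers shut, the tips sit about 34 mm above the reported TCP. A light touch on the bare counter will calibrate that.

```bash
Z='"dr":[[0,0,0],[0,0,0],[0,0,0],[0,0,0],[0,0,0]],"jaw":[255,255,255,255,255]'
python3 -m jog '{"travel":[[0,-30,0],[0,-30,0],[0,0,-30],[0,0,-30],[0,0,-30]],"dr":[[0,0,0],[0,0,0],[0,0,0],[0,0,0],[0,0,0]],"jaw":[255,255,255,255,255]}'
python3 -m jog '{"travel":[[0,0,-15],[0,0,-10],[0,0,-5],[0,0,-3],[0,0,0]],"dr":[[0,0,0],[0,0,0],[0,0,0],[0,0,0],[0,0,0]],"jaw":[255,255,255,255,255]}'
python3 -m jog '{"travel":[[0,0,-3],[0,0,-2],[0,0,-2],[0,0,0]],"dr":[[0,0,0],[0,0,0],[0,0,0],[0,0,0]],"jaw":[255,255,255,255]}'
```

```text
time: 5.13
eef_pos: [0.4585, -0.05, 0.056]
tcp_rot: [0.708, 0.706, 0.0, 0.001]
contact_force: [-0.3, -0.0, 0.1]
opening: 0.003
time: 5.55
eef_pos: [0.4585, -0.0493, 0.0239]
tcp_rot: [0.707, 0.707, 0.0, 0.0]
contact_force: [0.3, 0.0, 0.3]
opening: -0.003
time: 5.88
eef_pos: [0.4581, -0.0492, 0.0166]
tcp_rot: [0.707, 0.707, 0.0, 0.0]
contact_force: [-0.3, 0.5, -0.4]
opening: 0.004
```

```bash

python3 -m jog '{"travel":[[0,0,-4],[0,0,-3],[0,0,0]],"dr":[[0,0,0],[0,0,0],[0,0,0]],"jaw":[255,255,255]}'
python3 -m jog '{"travel":[[0,0,-3],[0,0,0]],"dr":[[0,0,0],[0,0,0]],"jaw":[255,255]}'
python3 - <<'E'
from h import *
snap("scene","c1",(275,130,375,230),5)
p=get_state()["eef_pos"]; b=cv2.imread("pics/c1.png")
q=(proj("scene",[p])[0]-[275,130])*5+2.5; cv2.circle(b,tuple(int(v) for v in q),3,(0,0,255),-1); cv2.imwrite("pics/c1.png",b)
E
```

```text
time: 6.13
eef_pos: [0.4574, -0.049, 0.0088]
tcp_rot: [0.707, 0.707, -0.0, -0.001]
contact_force: [0.2, 0.2, -0.4]
opening: -0.003
time: 6.3
eef_pos: [0.4576, -0.0491, 0.006]
tcp_rot: [0.707, 0.707, -0.0, -0.0]
contact_force: [1.0, 0.2, -0.6]
opening: 0.001
```

View pics/c1.png

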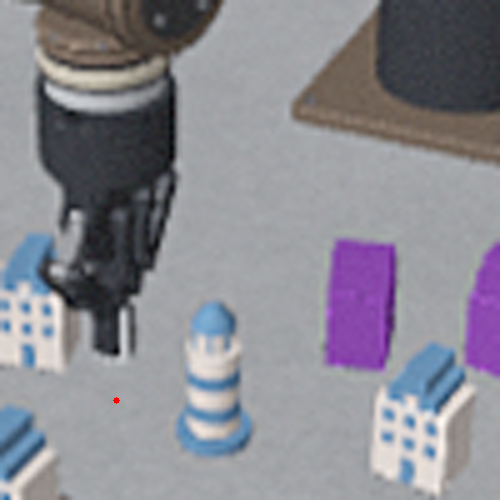

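```bash

python3 -m jog '{"travel":[[0,0,-7],[0,0,-7],[0,0,-3],[0,0,0]],"dr":[[0,0,0],[0,0,0],[0,0,0],[0,0,0]],"jaw":[255,255,255,255]}'
python3 -m jog '{"travel":[[0,0,-4],[0,0,0]],"dr":[[0,0,0],[0,0,0]],"jaw":[255,255]}'
python3 -m jog '{"travel":[[0,0,-3],[0,0,0]],"dr":[[0,0,0],[0,0,0]],"jaw":[255,255]}'
python3 -m jog '{"travel":[[0,0,-3],[0,0,0]],"dr":[[0,0,0],[0,0,0]],"jaw":[255,255]}'
```

```text
time: 6.68
eef_pos: [0.4568, -0.0488, -0.0118]
tcp_rot: [0.707, 0.707, -0.001, -0.001]
contact_force: [-0.1, 0.1, 0.2]
opening: -0.004
time: 6.85
eef_pos: [0.4576, -0.049, -0.0151]
tcp_rot: [0.707, 0.707, -0.0, -0.0]
contact_force: [0.7, -0.4, -0.6]
opening: -0.001
time: 7.02
eef_pos: [0.4578, -0.0491, -0.0178]
tcp_rot: [0.707, 0.707, -0.0, -0.0]
contact_force: [0.4, -0.2, 0.2]
opening: 0.0
time: 7.18
eef_pos: [0.4577, -0.0491, -0.0208]
tcp_rot: [0.707, 0.707, -0.0, -0.0]
contact_force: [-0.9, 0.7, -0.8]
opening: 0.003
```

```bash

python3 -m jog '{"travel":[[0,0,-3],[0,0,0]],"dr":[[0,0,0],[0,0,0]],"jaw":[255,255]}'
python3 -m jog '{"travel":[[0,0,-2],[0,0,0]],"dr":[[0,0,0],[0,0,0]],"jaw":[255,255]}'
python3 -m jog '{"travel":[[0,0,-2],[0,0,0]],"dr":[[0,0,0],[0,0,0]],"jaw":[255,255]}'
python3 -c "
from h import *
print(get_state()['contact_force'])"
```

```text
time: 7.35
eef_pos: [0.4577, -0.0491, -0.0239]
tcp_rot: [0.707, 0.707, -0.0, -0.0]
contact_force: [0.8, 0.6, -0.3]
opening: -0.003
time: 7.52
eef_pos: [0.4578, -0.0491, -0.0258]
tcp_rot: [0.707, 0.707, -0.0, -0.0]
contact_force: [-0.8, 0.3, 0.5]
opening: 0.002
time: 7.68
eef_pos: [0.4578, -0.0491, -0.0278]
tcp_rot: [0.707, 0.707, -0.0, -0.0]
contact_force: [-0.3, 0.6, 0.9]
opening: -0.002
[-0.2671429   0.61999246  0.94264992]
```

```bash

python3 -m jog '{"travel":[[0,0,-1.5],[0,0,0]],"dr":[[0,0,0],[0,0,0]],"jaw":[255,255]}'
python3 -m jog '{"travel":[[0,0,-1.5],[0,0,0]],"dr":[[0,0,0],[0,0,0]],"jaw":[255,255]}'
python3 -m jog '{"travel":[[0,0,-1.5],[0,0,0]],"dr":[[0,0,0],[0,0,0]],"jaw":[255,255]}'
```

```text
time: 7.85
eef_pos: [0.4578, -0.0491, -0.0292]
tcp_rot: [0.707, 0.707, -0.0, -0.0]
contact_force: [0.9, 0.7, -0.5]
opening: -0.001
time: 8.02
eef_pos: [0.4578, -0.0491, -0.0307]
tcp_rot: [0.707, 0.707, -0.0, -0.0]
contact_force: [0.3, 0.6, 0.6]
opening: -0.004
time: 8.18
eef_pos: [0.4578, -0.0491, -0.0322]
tcp_rot: [0.707, 0.707, -0.0, -0.0]
contact_force: [-0.4, -0.9, 0.0]
opening: 0.003
```

```bash

python3 -m jog '{"travel":[[0,0,-1.5],[0,0,0]],"dr":[[0,0,0],[0,0,0]],"jaw":[255,255]}'|sed -n '2p;4p'
python3 -m jog '{"travel":[[0,0,-1.5],[0,0,0]],"dr":[[0,0,0],[0,0,0]],"jaw":[255,255]}'|sed -n '2p;4p'
python3 -m jog '{"travel":[[0,0,-1.5],[0,0,0]],"dr":[[0,0,0],[0,0,0]],"jaw":[255,255]}'|sed -n '2p;4p'
python3 - <<'E'
from h import *
snap("scene","c2",(275,130,375,230),5)
g=cv2.cvtColor(cv2.imread("pics/c2_full.png"),cv2.COLOR_BGR2GRAY)
print(g[196:222,298].tolist(), proj("scene",[[.457,-.049,0]]))
E
```

```text
eef_pos: [0.4581, -0.0492, -0.0327]
contact_force: [-2.6, 0.6, 6.2]
eef_pos: [0.4581, -0.0492, -0.0328]
contact_force: [-7.2, 2.2, 18.4]
eef_pos: [0.4582, -0.0492, -0.0329]
contact_force: [-11.9, 3.0, 30.4]
[58, 58, 61, 55, 61, 60, 52, 63, 49, 16, 20, 21, 26, 31, 22, 8, 101, 156, 168, 166, 165, 165, 159, 163, 161, 161] [[298.03579687 211.20168604]]
```

Contact came at a reading of -32.5 mm, so the real tip height is the reading plus 32.5 mm. The camera shows x and y are fine. I'll use this offset and retry the lighthouse.

```bash

python3 -m jog '{"travel":[[0,0,10],[0,0,35],[0,0,35],[0,0,35],[0,30,0]],"dr":[[0,0,0],[0,0,0],[0,0,0],[0,0,0],[0,0,0]],"jaw":[255,255,0,0,0]}'
python3 -m jog '{"travel":[[0,30,0],[0,0,0],[0,0,0],[0,0,0],[0,0,0]],"dr":[[0,0,0],[0,0,0],[0,0,0],[0,0,0],[0,0,0]],"jaw":[0,0,0,0,0]}'
```

```text
time: 9.15
eef_pos: [0.4644, -0.0233, 0.0867]
tcp_rot: [0.709, 0.705, 0.003, 0.008]
contact_force: [1.0, -0.4, 1.3]
opening: 0.422
time: 9.57
eef_pos: [0.4579, 0.0102, 0.0782]
tcp_rot: [0.708, 0.707, -0.0, -0.0]
contact_force: [0.2, 0.2, -0.2]
opening: 1.004
```

```bash

python3 -m jog '{"travel":[[-1.4,2,0],[0,0,-30],[0,0,-30],[0,0,-26.7],[0,0,0]],"dr":[[0,0,0],[0,0,0],[0,0,0],[0,0,0],[0,0,0]],"jaw":[0,0,0,0,0]}'
python3 -m jog '{"travel":[[0,0,0],[0,0,0],[0,0,0],[0,0,0],[0,0,0]],"dr":[[0,0,0],[0,0,0],[0,0,0],[0,0,0],[0,0,0]],"jaw":[255,255,255,255,255]}' 40
python3 -m jog '{"travel":[[0,0,0],[0,0,0],[0,0,0]],"dr":[[0,0,0],[0,0,0],[0,0,0]],"jaw":[255,255,255]}'
```

```text
time: 9.98
eef_pos: [0.4514, 0.0131, -0.0134]
tcp_rot: [0.708, 0.706, -0.003, -0.005]
contact_force: [-1.0, -0.3, -0.4]
opening: 1.001
time: 10.4
eef_pos: [0.4582, 0.0125, -0.0063]
tcp_rot: [0.707, 0.707, 0.001, 0.001]
contact_force: [0.7, 0.5, 2.8]
opening: 0.341
time: 10.65
eef_pos: [0.4582, 0.0125, -0.0063]
tcp_rot: [0.707, 0.707, 0.001, 0.001]
contact_force: [-1.7, -0.4, 6.3]
opening: 0.339
```

```bash

python3 -m jog '{"travel":[[0,0,25],[0,0,30],[0,0,30],[22,-36,0],[22,-36,0]],"dr":[[0,0,0],[0,0,0],[0,0,0],[0,0,0],[0,0,0]],"jaw":[255,255,255,255,255]}'
python3 -m jog '{"travel":[[22,-36,0],[22,-36,0],[22,-36,0],[20,-30,0],[0,0,0]],"dr":[[0,0,0],[0,0,0],[0,0,0],[0,0,0],[0,0,0]],"jaw":[255,255,255,255,255]}'
python3 -m jog '{"travel":[[0,0,0],[0,0,0]],"dr":[[0,0,0],[0,0,0]],"jaw":[255,255]}'
```

```text
time: 11.07
eef_pos: [0.502, -0.0582, 0.0803]
tcp_rot: [0.706, 0.708, 0.002, 0.003]
contact_force: [1.3, 0.9, -0.5]
opening: 0.339
time: 11.48
eef_pos: [0.5883, -0.201, 0.0774]
tcp_rot: [0.709, 0.705, 0.0, 0.003]
contact_force: [-1.0, 0.5, -0.8]
opening: 0.339
time: 11.65
eef_pos: [0.5844, -0.1943, 0.0761]
tcp_rot: [0.707, 0.707, -0.0, -0.001]
contact_force: [0.3, -0.0, -1.3]
opening: 0.34
```

```bash

python3 -m jog '{"travel":[[7.5,-13,-10],[0,0,-25],[0,0,-20],[0,0,-10],[0,0,0]],"dr":[[0,0,0],[0,0,0],[0,0,0],[0,0,0],[0,0,0]],"jaw":[255,255,255,255,255]}'
python3 -m jog '{"travel":[[0,0,-4],[0,0,-2],[0,0,0]],"dr":[[0,0,0],[0,0,0],[0,0,0]],"jaw":[255,255,255]}'
```

```text
time: 12.07
eef_pos: [0.5897, -0.2052, 0.0086]
tcp_rot: [0.707, 0.707, -0.001, -0.003]
contact_force: [-0.2, 0.1, -1.0]
opening: 0.341
time: 12.32
eef_pos: [0.5933, -0.2079, 0.0069]
tcp_rot: [0.707, 0.707, 0.0, 0.001]
contact_force: [-0.3, -0.0, -0.8]
opening: 0.336
```

```bash

python3 -m jog '{"travel":[[0,0,-2.5],[0,0,-1],[0,0,0]],"dr":[[0,0,0],[0,0,0],[0,0,0]],"jaw":[255,255,255]}'
python3 -m jog '{"travel":[[0,0,-1.5],[0,0,0]],"dr":[[0,0,0],[0,0,0]],"jaw":[255,255]}'
```

```text
time: 12.57
eef_pos: [0.5929, -0.208, 0.0026]
tcp_rot: [0.707, 0.707, 0.0, 0.0]
contact_force: [-0.1, 0.2, -1.4]
opening: 0.336
time: 12.73
eef_pos: [0.5931, -0.2082, 0.0018]
tcp_rot: [0.707, 0.707, 0.0, 0.0]
contact_force: [-1.5, 1.1, 3.0]
opening: 0.341
```

```bash

python3 -m jog '{"travel":[[0,0,0],[0,0,0],[0,0,0],[0,0,0],[0,0,15]],"dr":[[0,0,0],[0,0,0],[0,0,0],[0,0,0],[0,0,0]],"jaw":[0,0,0,0,0]}'
python3 -m jog '{"travel":[[0,0,30],[0,0,30],[0,0,25],[0,0,0],[-21,-3,0]],"dr":[[0,0,0],[0,0,0],[0,0,0],[0,0,0],[0,0,6.9]],"jaw":[0,0,0,0,0]}'
python3 -m jog '{"travel":[[-21,-3,0],[-21,-3,0],[-21,-3,0],[-21,-3,0],[-21,-3,0]],"dr":[[0,0,6.9],[0,0,6.9],[0,0,6.9],[0,0,6.9],[0,0,6.9]],"jaw":[0,0,0,0,0]}'
python3 -m jog '{"travel":[[-21,-3,0],[-21,-3,0],[-21,-3,0],[0,0,0],[0,0,0]],"dr":[[0,0,6.9],[0,0,6.9],[0,0,6.7],[0,0,0],[0,0,0]],"jaw":[0,0,0,0,0]}'
```

```text
time: 13.15
eef_pos: [0.5902, -0.2067, 0.0125]
tcp_rot: [0.707, 0.707, -0.001, -0.003]
contact_force: [-0.2, -0.3, -0.4]
opening: 0.995
time: 13.57
eef_pos: [0.5755, -0.2118, 0.1041]
tcp_rot: [0.662, 0.749, 0.001, 0.004]
contact_force: [-0.9, -1.0, -0.1]
opening: 0.998
time: 13.98
eef_pos: [0.4654, -0.2257, 0.1001]
tcp_rot: [0.409, 0.913, 0.0, -0.0]
contact_force: [-0.8, -0.9, 0.5]
opening: 0.999
time: 14.4
eef_pos: [0.4031, -0.2349, 0.1004]
tcp_rot: [0.245, 0.97, 0.0, 0.0]
contact_force: [-0.7, -0.5, -0.1]
opening: 0.998
```

```bash
cat > now.py <<'E'
from h import *
s=get_state();x,y,z,w=s["tcp_rot"]
a=np.degrees(np.arctan2(1-2*(x*x+z*z),2*(x*y-z*w)));a=(a+90)%180-90
print("t",round(s["time"],2),"pos mm",(s["eef_pos"]*1e3).round(1),"jaw angle",a.round(1),"F",s["contact_force"].round(1),"open",round(s["opening"],3))
E
python3 now.py
```

```text
t 14.4 pos mm [ 403.1 -234.9  100.4] jaw angle 61.7 F [-0.7 -0.5 -0.1] open 0.998
```

```bash

python3 -m jog '{"travel":[[-1.5,0,-30],[0,0,-30],[0,0,-30],[0,0,-18],[0,0,0]],"dr":[[0,0,0],[0,0,0],[0,0,0],[0,0,0],[0,0,0]],"jaw":[0,0,0,0,0]}'
python3 -m jog '{"travel":[[0,0,0],[0,0,0],[0,0,0],[0,0,0],[0,0,0]],"dr":[[0,0,0],[0,0,0],[0,0,0],[0,0,0],[0,0,0]],"jaw":[255,255,255,255,255]}' 40
python3 -m jog '{"travel":[[0,0,0],[0,0,0],[0,0,0]],"dr":[[0,0,0],[0,0,0],[0,0,0]],"jaw":[255,255,255]}'; python3 now.py
```

```text
time: 14.82
eef_pos: [0.4001, -0.2322, -0.0115]
tcp_rot: [0.244, 0.97, 0.002, -0.004]
contact_force: [-0.5, 0.3, 0.3]
opening: 1.006
time: 15.23
eef_pos: [0.4032, -0.2357, -0.0058]
tcp_rot: [0.243, 0.97, -0.001, 0.001]
contact_force: [0.4, 0.4, -0.3]
opening: 0.297
time: 15.48
eef_pos: [0.4032, -0.2358, -0.0058]
tcp_rot: [0.243, 0.97, -0.001, 0.001]
contact_force: [-0.2, 0.7, 5.1]
opening: 0.281
t 15.48 pos mm [ 403.2 -235.8   -5.8] jaw angle 61.9 F [-0.2  0.7  5.1] open 0.281
```

```bash

python3 -m jog '{"travel":[[0,0,25],[0,0,35],[0,0,35],[15,38,5],[15,38,0]],"dr":[[0,0,0],[0,0,0],[0,0,0],[0,0,0],[0,0,4.5]],"jaw":[255,255,255,255,255]}'
python3 -m jog '{"travel":[[15,38,0],[15,38,0],[15,38,0],[15,38,0],[15,38,0]],"dr":[[0,0,4.5],[0,0,4.5],[0,0,4.3],[0,0,0],[0,0,0]],"jaw":[255,255,255,255,255]}'
python3 -m jog '{"travel":[[15,38,0],[15,38,0],[15,38,0],[15,38,0],[15,38,0]],"dr":[[0,0,0],[0,0,0],[0,0,0],[0,0,0],[0,0,0]],"jaw":[255,255,255,255,255]}'
python3 -m jog '{"travel":[[15,38,0],[0,0,0],[0,0,0],[0,0,0]],"dr":[[0,0,0],[0,0,0],[0,0,0],[0,0,0]],"jaw":[255,255,255,255]}';python3 now.py
```

```text
time: 15.9
eef_pos: [0.4345, -0.1611, 0.0967]
tcp_rot: [0.207, 0.978, -0.001, 0.004]
contact_force: [1.0, 0.0, -1.3]
opening: 0.275
time: 16.32
eef_pos: [0.507, 0.0331, 0.0924]
tcp_rot: [0.09, 0.996, -0.0, -0.0]
contact_force: [-0.1, -0.8, -1.1]
opening: 0.274
time: 16.73
eef_pos: [0.5819, 0.223, 0.092]
tcp_rot: [0.09, 0.996, -0.0, -0.001]
contact_force: [1.1, -1.5, -0.3]
opening: 0.27
time: 17.07
eef_pos: [0.5963, 0.2588, 0.0917]
tcp_rot: [0.09, 0.996, -0.001, -0.001]
contact_force: [0.4, -0.4, -1.3]
opening: 0.273
t 17.07 pos mm [596.3 258.8  91.7] jaw angle 79.7 F [ 0.4 -0.4 -1.3] open 0.273
```

```bash

python3 -m jog '{"travel":[[8.5,2,-15],[0,0,-30],[0,0,-25],[0,0,-12],[0,0,-4]],"dr":[[0,0,0],[0,0,0],[0,0,0],[0,0,0],[0,0,0]],"jaw":[255,255,255,255,255]}'
python3 -m jog '{"travel":[[0,0,0],[0,0,0]],"dr":[[0,0,0],[0,0,0]],"jaw":[255,255]}'
python3 -m jog '{"travel":[[0,0,-2],[0,0,0]],"dr":[[0,0,0],[0,0,0]],"jaw":[255,255]}';python3 now.py
```

```text
time: 17.48
eef_pos: [0.6029, 0.2589, 0.0034]
tcp_rot: [0.091, 0.996, -0.001, -0.003]
contact_force: [-0.3, 0.2, -0.7]
opening: 0.277
time: 17.65
eef_pos: [0.6066, 0.2607, 0.0082]
tcp_rot: [0.09, 0.996, 0.0, 0.001]
contact_force: [0.5, -0.6, 0.1]
opening: 0.274
time: 17.82
eef_pos: [0.6069, 0.2613, 0.0066]
tcp_rot: [0.09, 0.996, 0.0, 0.001]
contact_force: [-0.1, 0.6, -0.2]
opening: 0.275
t 17.82 pos mm [606.9 261.3   6.6] jaw angle 79.7 F [-0.1  0.6 -0.2] open 0.275
```

```bash

python3 -m jog '{"travel":[[-1.5,0,-3],[0,0,0]],"dr":[[0,0,0],[0,0,0]],"jaw":[255,255]}'
python3 -m jog '{"travel":[[0,0,-1.5],[0,0,0]],"dr":[[0,0,0],[0,0,0]],"jaw":[255,255]}'
python3 -m jog '{"travel":[[0,0,-1],[0,0,0]],"dr":[[0,0,0],[0,0,0]],"jaw":[255,255]}';python3 now.py
```

```text
time: 17.98
eef_pos: [0.6043, 0.2612, 0.0023]
tcp_rot: [0.09, 0.996, 0.0, 0.0]
contact_force: [0.8, 0.5, 0.6]
opening: 0.275
time: 18.15
eef_pos: [0.6045, 0.2613, 0.0023]
tcp_rot: [0.09, 0.996, -0.0, 0.0]
contact_force: [-3.6, -0.7, 6.1]
opening: 0.276
time: 18.32
eef_pos: [0.6045, 0.2614, 0.0022]
tcp_rot: [0.09, 0.996, -0.0, -0.0]
contact_force: [-5.7, -1.1, 9.7]
opening: 0.271
t 18.32 pos mm [604.5 261.4   2.2] jaw angle 79.7 F [-5.7 -1.1  9.7] open 0.271
```

```bash

python3 -m jog '{"travel":[[0,0,2],[0,0,0],[0,0,0],[0,0,15],[0,0,25]],"dr":[[0,0,0],[0,0,0],[0,0,0],[0,0,0],[0,0,0]],"jaw":[150,150,150,150,150]}'
python3 -m jog '{"travel":[[0,0,30],[0,0,30],[-14,-11,0],[-14,-11,0],[-14,-11,0]],"dr":[[0,0,0],[0,0,-7.1],[0,0,-7.1],[0,0,-7.1],[0,0,-7.1]],"jaw":[150,0,0,0,0]}'
python3 -m jog '{"travel":[[-14,-11,0],[-14,-11,0],[-14,-11,0],[-14,-11,0],[-14,-11,0]],"dr":[[0,0,-7.1],[0,0,-7.1],[0,0,-7.1],[0,0,-7.1],[0,0,-7.1]],"jaw":[0,0,0,0,0]}'
python3 -m jog '{"travel":[[-14,-11,0],[-14,-11,0],[-14,-11,0],[-14,-11,0],[0,0,0]],"dr":[[0,0,-7.1],[0,0,-7.1],[0,0,-7.1],[0,0,0],[0,0,0]],"jaw":[0,0,0,0,0]}'
python3 -m jog '{"travel":[[0,0,0]],"dr":[[0,0,0]],"jaw":[0]}'
python3 now.py
```

```text
time: 18.73
eef_pos: [0.6012, 0.2602, 0.0383]
tcp_rot: [0.09, 0.996, -0.001, -0.004]
contact_force: [-0.6, -0.1, -0.7]
opening: 0.414
time: 19.15
eef_pos: [0.5625, 0.228, 0.1033]
tcp_rot: [0.334, 0.942, 0.001, 0.001]
contact_force: [-0.7, 0.7, 0.7]
opening: 0.952
time: 19.57
eef_pos: [0.4917, 0.1726, 0.1022]
tcp_rot: [0.606, 0.796, 0.0, 0.0]
contact_force: [0.2, 1.0, -0.4]
opening: 1.001
time: 19.98
eef_pos: [0.4342, 0.1281, 0.1014]
tcp_rot: [0.741, 0.672, -0.001, -0.0]
contact_force: [-0.2, -0.4, -0.9]
opening: 0.997
time: 20.07
eef_pos: [0.4364, 0.129, 0.1021]
tcp_rot: [0.741, 0.672, 0.001, 0.0]
contact_force: [0.9, 0.2, -0.0]
opening: 1.0
t 20.07 pos mm [436.4 129.  102.1] jaw angle -5.6 F [ 0.9  0.2 -0. ] open 1.0
```

```bash

python3 -m jog '{"travel":[[1.8,0.7,-30],[0,0,-30],[0,0,-30],[0,0,-24],[0,0,0]],"dr":[[0,0,0],[0,0,0],[0,0,0],[0,0,0],[0,0,0]],"jaw":[0,0,0,0,0]}'
python3 -m jog '{"travel":[[0,0,0],[0,0,0]],"dr":[[0,0,0],[0,0,0]],"jaw":[0,0]}'; python3 now.py
python3 - <<'E'
from h import *
snap("top","d",(200,130,420,230),3.6)
E
```

```text
time: 20.48
eef_pos: [0.4345, 0.1299, -0.017]
tcp_rot: [0.74, 0.672, -0.004, -0.003]
contact_force: [-0.3, 0.8, -0.1]
opening: 1.004
time: 20.65
eef_pos: [0.4399, 0.1302, -0.0112]
tcp_rot: [0.74, 0.672, 0.001, 0.001]
contact_force: [-0.2, 0.1, 0.6]
opening: 0.998
t 20.65 pos mm [439.9 130.2 -11.2] jaw angle -5.5 F [-0.2  0.1  0.6] open 0.998
```

View pics/d.png

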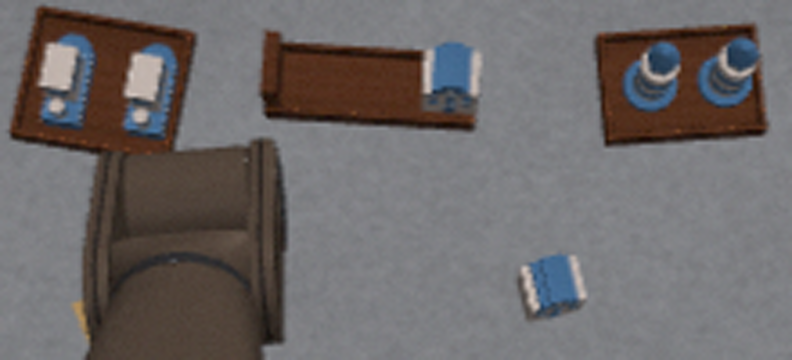

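The lighthouse and tugboat stand well inside their trays beside the samples. Next I'll grip the left house.

```bash

python3 -m jog '{"travel":[[-1,0,-2.5],[0,0,0],[0,0,0],[0,0,0],[0,0,0]],"dr":[[0,0,0],[0,0,0],[0,0,0],[0,0,0],[0,0,0]],"jaw":[255,255,255,255,255]}' 50
python3 -m jog '{"travel":[[0,0,0],[0,0,0],[0,0,0]],"dr":[[0,0,0],[0,0,0],[0,0,0]],"jaw":[255,255,255]}'; python3 now.py
```

```text
time: 21.12
eef_pos: [0.4377, 0.1298, -0.0144]
tcp_rot: [0.74, 0.672, 0.001, 0.0]
contact_force: [-0.2, 0.6, 4.1]
opening: 0.414
time: 21.37
eef_pos: [0.4377, 0.1298, -0.0145]
tcp_rot: [0.74, 0.672, 0.0, 0.0]
contact_force: [-1.7, -1.2, 5.0]
opening: 0.414
t 21.37 pos mm [437.7 129.8 -14.5] jaw angle -5.5 F [-1.7 -1.2  5. ] open 0.414
```

```bash

python3 -m jog '{"travel":[[0,0,25],[0,0,30],[0,0,35],[0,0,10],[26.5,-21,0]],"dr":[[0,0,0],[0,0,0],[0,0,0],[0,0,1.2],[0,0,0]],"jaw":[255,255,255,255,255]}'
python3 -m jog '{"travel":[[26.5,-21,0],[26.5,-21,0],[26.5,-21,0],[26.5,-21,0],[26.5,-21,0]],"dr":[[0,0,0],[0,0,0],[0,0,0],[0,0,0],[0,0,0]],"jaw":[255,255,255,255,255]}'
python3 -m jog '{"travel":[[0,0,0],[0,0,0],[0,0,0]],"dr":[[0,0,0],[0,0,0],[0,0,0]],"jaw":[255,255,255]}'
python3 now.py
```

```text
time: 21.78
eef_pos: [0.4624, 0.1111, 0.087]
tcp_rot: [0.732, 0.682, 0.002, 0.0]
contact_force: [0.5, 1.2, -0.9]
opening: 0.418
time: 22.2
eef_pos: [0.5961, 0.0027, 0.0829]
tcp_rot: [0.733, 0.68, -0.001, -0.001]
contact_force: [0.5, 0.6, -1.4]
opening: 0.413
time: 22.45
eef_pos: [0.5946, 0.004, 0.083]
tcp_rot: [0.733, 0.68, -0.001, -0.001]
contact_force: [-0.4, -0.2, -0.8]
opening: 0.418
t 22.45 pos mm [594.6   4.   83. ] jaw angle -4.3 F [-0.4 -0.2 -0.8] open 0.418
```

```bash

python3 -m jog '{"travel":[[2,1,-25],[0,0,-25],[0,0,-18],[0,0,0],[0,0,0]],"dr":[[0,0,0],[0,0,0],[0,0,0],[0,0,0],[0,0,0]],"jaw":[255,255,255,255,255]}'; python3 now.py
python3 - <<'E'
from h import *
snap("scene","e",(250,170,350,270),6)
E
```

```text
time: 22.87
eef_pos: [0.5958, 0.0059, 0.0154]
tcp_rot: [0.733, 0.68, -0.001, -0.002]
contact_force: [0.8, 0.5, -0.1]
opening: 0.415
t 22.87 pos mm [595.8   5.9  15.4] jaw angle -4.3 F [ 0.8  0.5 -0.1] open 0.415
```

View pics/e.png

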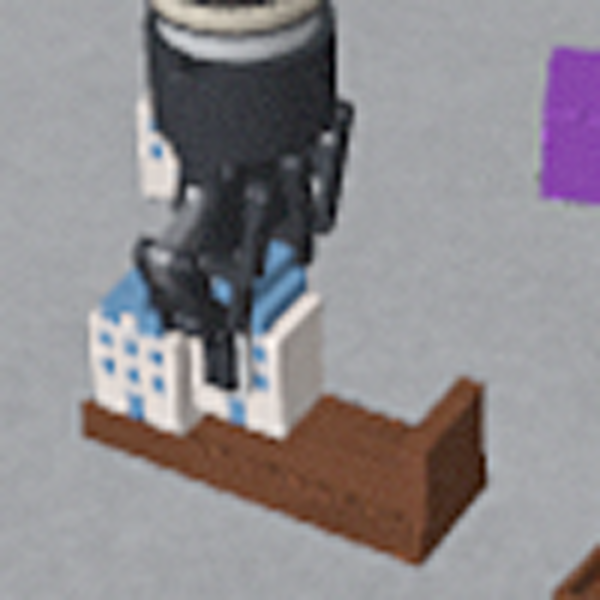

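```bash
python3 - <<'E'
from h import *
f=lambda X:((proj("scene",np.array(X)/1e3)-[250,170])*6+2.5).round(0).tolist()
def W(x0,y0,yaw,P):
    a=np.radians(yaw);c,s=np.cos(a),np.sin(a);return [(x0+c*x-s*y,y0+s*x+c*y,z) for x,y,z in P]
for x0 in(595,597,599):
    print("sample FR top/bot, FL top",x0,f(W(x0,16.2,-4.3,[(18,-41.5,60),(18,-41.5,8),(18,-85.5,60)])),"row corner +x+y z0, +x-y z20, stop top far",f(W(x0,16.2,-4.3,[(30,85.5,0),(30,-85.5,20),(30,85.5,20),(-30,85.5,60)])))
for dx in(-3,-1.5,0): print("held FR bot, BR bot, BR top",dx,f(W(595.8+dx,5.9,-4.3,[(18,22,30),(-18,22,30),(-18,22,82)])))
E
```

```text
sample FR top/bot, FL top 595 [[172.0, 343.0], [179.0, 436.0], [87.0, 312.0]] row corner +x+y z0, +x-y z20, stop top far [[421.0, 563.0], [78.0, 399.0], [421.0, 527.0], [490.0, 371.0]]
sample FR top/bot, FL top 597 [[170.0, 345.0], [177.0, 439.0], [84.0, 315.0]] row corner +x+y z0, +x-y z20, stop top far [[419.0, 566.0], [76.0, 402.0], [419.0, 530.0], [488.0, 373.0]]
sample FR top/bot, FL top 599 [[168.0, 348.0], [175.0, 442.0], [82.0, 317.0]] row corner +x+y z0, +x-y z20, stop top far [[417.0, 569.0], [73.0, 405.0], [417.0, 533.0], [487.0, 376.0]]
held FR bot, BR bot, BR top -3 [[283.0, 434.0], [326.0, 387.0], [324.0, 291.0]]
held FR bot, BR bot, BR top -1.5 [[282.0, 436.0], [325.0, 389.0], [322.0, 293.0]]
held FR bot, BR bot, BR top 0 [[280.0, 438.0], [323.0, 391.0], [320.0, 295.0]]
```

```bash

python3 -m jog '{"travel":[[1,0,-10],[0,0,-6],[0,0,-4],[0,0,0],[0,0,0]],"dr":[[0,0,0],[0,0,0],[0,0,0],[0,0,0],[0,0,0]],"jaw":[255,255,255,255,255]}'; python3 now.py
python3 -m jog '{"travel":[[-0.3,-4,0],[-0.1,-2,0],[0,0,0]],"dr":[[0,0,0],[0,0,0],[0,0,0]],"jaw":[255,255,255]}'; python3 now.py
python3 -m jog '{"travel":[[-0.1,-1.5,0],[0,0,0]],"dr":[[0,0,0],[0,0,0]],"jaw":[255,255]}'; python3 now.py
```

```text
time: 23.33
eef_pos: [0.5988, 0.0048, -0.0034]
tcp_rot: [0.733, 0.68, -0.0, -0.0]
contact_force: [1.2, -0.0, -1.2]
opening: 0.413
t 23.33 pos mm [598.8   4.8  -3.4] jaw angle -4.3 F [ 1.2 -0.  -1.2] open 0.413
time: 23.58
eef_pos: [0.599, -0.0019, -0.0028]
tcp_rot: [0.733, 0.68, 0.0, 0.0]
contact_force: [-0.2, 0.0, -1.2]
opening: 0.414
t 23.58 pos mm [599.   -1.9  -2.8] jaw angle -4.4 F [-0.2  0.  -1.2] open 0.414
time: 23.75
eef_pos: [0.5988, -0.0027, -0.0029]
tcp_rot: [0.733, 0.68, 0.0, 0.0]
contact_force: [-0.8, 0.9, -1.1]
opening: 0.415
t 23.75 pos mm [598.8  -2.7  -2.9] jaw angle -4.4 F [-0.8  0.9 -1.1] open 0.415
```

```bash

python3 -m jog '{"travel":[[-2.5,0,-1.5],[0,0,0]],"dr":[[0,0,0],[0,0,0]],"jaw":[255,255]}'; python3 now.py
python3 -m jog '{"travel":[[0,-1,0],[0,0,0]],"dr":[[0,0,0],[0,0,0]],"jaw":[255,255]}'; python3 now.py
python3 -m jog '{"travel":[[0,-1,0],[0,0,0]],"dr":[[0,0,0],[0,0,0]],"jaw":[255,255]}'; python3 now.py
python3 -m jog '{"travel":[[0,-1,0],[0,0,0]],"dr":[[0,0,0],[0,0,0]],"jaw":[255,255]}'; python3 now.py
```

```text
time: 23.92
eef_pos: [0.5957, -0.0025, -0.0048]
tcp_rot: [0.733, 0.68, 0.0, -0.0]
contact_force: [0.2, 0.8, -1.3]
opening: 0.417
t 23.92 pos mm [595.7  -2.5  -4.8] jaw angle -4.3 F [ 0.2  0.8 -1.3] open 0.417
time: 24.08
eef_pos: [0.5957, -0.0024, -0.0048]
tcp_rot: [0.734, 0.68, 0.001, -0.001]
contact_force: [-0.8, 4.8, -1.6]
opening: 0.412
t 24.08 pos mm [595.7  -2.4  -4.8] jaw angle -4.4 F [-0.8  4.8 -1.6] open 0.412
time: 24.25
eef_pos: [0.5957, -0.0024, -0.0048]
tcp_rot: [0.734, 0.679, 0.001, -0.002]
contact_force: [0.4, 7.3, -0.6]
opening: 0.418
t 24.25 pos mm [595.7  -2.4  -4.8] jaw angle -4.4 F [ 0.4  7.3 -0.6] open 0.418
time: 24.42
eef_pos: [0.5957, -0.0023, -0.0047]
tcp_rot: [0.734, 0.679, 0.002, -0.002]
contact_force: [1.2, 12.0, 1.3]
opening: 0.419
t 24.42 pos mm [595.7  -2.3  -4.7] jaw angle -4.4 F [ 1.2 12.   1.3] open 0.419
```

```bash

python3 -m jog '{"travel":[[0,1.5,-1],[0,0,-1],[0,0,0]],"dr":[[0,0,0],[0,0,0],[0,0,0]],"jaw":[255,255,255]}'; python3 now.py
python3 -m jog '{"travel":[[0,0,-1],[0,0,0]],"dr":[[0,0,0],[0,0,0]],"jaw":[255,255]}'; python3 now.py
```

```text
time: 24.67
eef_pos: [0.596, -0.0025, -0.0064]
tcp_rot: [0.734, 0.68, 0.001, -0.001]
contact_force: [-0.8, 7.7, 2.1]
opening: 0.418
t 24.67 pos mm [596.   -2.5  -6.4] jaw angle -4.4 F [-0.8  7.7  2.1] open 0.418
time: 24.83
eef_pos: [0.596, -0.0025, -0.0064]
tcp_rot: [0.734, 0.68, 0.001, -0.001]
contact_force: [-3.1, 8.5, 5.8]
opening: 0.412
t 24.83 pos mm [596.   -2.5  -6.4] jaw angle -4.4 F [-3.1  8.5  5.8] open 0.412
```

```bash

python3 -m jog '{"travel":[[0,0,0],[0,0,0],[0,0,0],[0,0,0],[0,0,0]],"dr":[[0,0,0],[0,0,0],[0,0,0],[0,0,0],[0,0,0]],"jaw":[0,0,0,0,0]}'
python3 -m jog '{"travel":[[0,0,20],[0,0,30],[0,0,30],[0,0,30],[0,0,0]],"dr":[[0,0,0],[0,0,0],[0,0,0],[0,0,0],[0,0,0]],"jaw":[0,0,0,0,0]}'
python3 -m jog '{"travel":[[-24.5,-17,0],[-24.5,-17,0],[-24.5,-17,0],[-24.5,-17,0],[-24.5,-17,0]],"dr":[[0,0,6],[0,0,6],[0,0,5.2],[0,0,0],[0,0,0]],"jaw":[0,0,0,0,0]}'
python3 -m jog '{"travel":[[-24.5,-17,0],[-24.5,-17,0],[0,0,0],[0,0,0]],"dr":[[0,0,0],[0,0,0],[0,0,0],[0,0,0]],"jaw":[0,0,0,0]}'; python3 now.py
```

```text
time: 25.25
eef_pos: [0.596, -0.0046, -0.0078]
tcp_rot: [0.733, 0.68, -0.0, 0.0]
contact_force: [0.2, 0.1, 0.1]
opening: 0.995
time: 25.67
eef_pos: [0.6008, -0.0053, 0.11]
tcp_rot: [0.733, 0.68, 0.004, 0.005]
contact_force: [1.5, -0.3, 0.7]
opening: 0.999
time: 26.08
eef_pos: [0.4721, -0.0899, 0.1018]
tcp_rot: [0.623, 0.782, -0.0, -0.0]
contact_force: [-0.5, 0.4, 1.1]
opening: 1.001
time: 26.42
eef_pos: [0.4236, -0.1239, 0.102]
tcp_rot: [0.624, 0.781, 0.0, 0.0]
contact_force: [-0.0, 0.7, -0.3]
opening: 1.0
t 26.42 pos mm [ 423.6 -123.9  102. ] jaw angle 12.7 F [-0.   0.7 -0.3] open 1.0
```

```bash

python3 -m jog '{"travel":[[0.8,3.3,-30],[0,0,-30],[0,0,-30],[0,0,-24],[0,0,0]],"dr":[[0,0,0],[0,0,0],[0,0,0],[0,0,0],[0,0,0]],"jaw":[0,0,0,0,0]}'
python3 -m jog '{"travel":[[0,0,-2],[0,0,0]],"dr":[[0,0,0],[0,0,0]],"jaw":[0,0]}'; python3 now.py
```

```text
time: 26.83
eef_pos: [0.4219, -0.1173, -0.0164]
tcp_rot: [0.623, 0.782, -0.001, -0.005]
contact_force: [-2.1, 0.8, -0.8]
opening: 1.003
time: 27.0
eef_pos: [0.4266, -0.1202, -0.0128]
tcp_rot: [0.623, 0.782, 0.0, 0.001]
contact_force: [-0.1, 0.3, 0.6]
opening: 0.998
t 27.0 pos mm [ 426.6 -120.2  -12.8] jaw angle 12.9 F [-0.1  0.3  0.6] open 0.998
```

```bash

python3 -m jog '{"travel":[[-1.8,-0.3,-1.7],[0,0,0],[0,0,0],[0,0,0],[0,0,0]],"dr":[[0,0,0],[0,0,0],[0,0,0],[0,0,0],[0,0,0]],"jaw":[255,255,255,255,255]}' 50
python3 -m jog '{"travel":[[0,0,0],[0,0,0],[0,0,0]],"dr":[[0,0,0],[0,0,0],[0,0,0]],"jaw":[255,255,255]}'; python3 now.py
```

```text
time: 27.42
eef_pos: [0.4244, -0.1208, -0.0143]
tcp_rot: [0.623, 0.782, 0.0, 0.001]
contact_force: [-0.6, 0.6, 4.1]
opening: 0.419
time: 27.67
eef_pos: [0.4244, -0.1207, -0.0143]
tcp_rot: [0.623, 0.782, 0.0, 0.001]
contact_force: [-0.3, 0.2, 6.3]
opening: 0.413
t 27.67 pos mm [ 424.4 -120.7  -14.3] jaw angle 12.9 F [-0.3  0.2  6.3] open 0.413
```

```bash

python3 -m jog '{"travel":[[0,0,25],[0,0,30],[0,0,35],[0,0,15],[25,24,0]],"dr":[[0,0,0],[0,0,0],[0,0,0],[0,0,-5.7],[0,0,-5.7]],"jaw":[255,255,255,255,255]}'
python3 -m jog '{"travel":[[25,24,0],[25,24,0],[25,24,0],[25,24,0],[25,24,0]],"dr":[[0,0,-5.9],[0,0,0],[0,0,0],[0,0,0],[0,0,0]],"jaw":[255,255,255,255,255]}'
python3 -m jog '{"travel":[[25,24,0],[0,0,0],[0,0,0],[0,0,0]],"dr":[[0,0,0],[0,0,0],[0,0,0],[0,0,0]],"jaw":[255,255,255,255]}'
python3 now.py
```

```text
time: 28.08
eef_pos: [0.4495, -0.0997, 0.0939]
tcp_rot: [0.701, 0.713, 0.0, 0.004]
contact_force: [1.3, -0.4, -1.3]
opening: 0.412
time: 28.5
eef_pos: [0.5739, 0.0252, 0.0887]
tcp_rot: [0.734, 0.679, -0.001, -0.001]
contact_force: [-0.1, -0.7, -1.5]
opening: 0.412
time: 28.83
eef_pos: [0.5974, 0.0477, 0.0885]
tcp_rot: [0.734, 0.679, -0.001, -0.001]
contact_force: [-0.4, 0.6, -0.8]
opening: 0.418
t 28.83 pos mm [597.4  47.7  88.5] jaw angle -4.4 F [-0.4  0.6 -0.8] open 0.418
```

```bash

python3 -m jog '{"travel":[[0,0,-25],[0,0,-25],[0,0,-20],[0,0,0],[0,0,0]],"dr":[[0,0,0],[0,0,0],[0,0,0],[0,0,0],[0,0,0]],"jaw":[255,255,255,255,255]}'; python3 now.py
```

```text
time: 29.25
eef_pos: [0.5964, 0.0469, 0.0184]
tcp_rot: [0.734, 0.679, -0.001, -0.001]
contact_force: [-0.2, -0.8, -1.0]
opening: 0.42
t 29.25 pos mm [596.4  46.9  18.4] jaw angle -4.5 F [-0.2 -0.8 -1. ] open 0.42
```

```bash

python3 -m jog '{"travel":[[1,0,-10],[0,0,-8],[0,0,-4],[0,0,0],[0,0,0]],"dr":[[0,0,0],[0,0,0],[0,0,0],[0,0,0],[0,0,0]],"jaw":[255,255,255,255,255]}'; python3 now.py
```

```text
time: 29.67
eef_pos: [0.5995, 0.0478, -0.0024]
tcp_rot: [0.734, 0.679, -0.0, -0.0]
contact_force: [-0.7, -1.0, -1.5]
opening: 0.415
t 29.67 pos mm [599.5  47.8  -2.4] jaw angle -4.4 F [-0.7 -1.  -1.5] open 0.415
```

Now I'll slide it toward house 1; contact is expected near y = 41.4.

```bash

python3 -m jog '{"travel":[[-0.3,-4,-1.5],[0,-1,0],[0,0,0]],"dr":[[0,0,0],[0,0,0],[0,0,0]],"jaw":[255,255,255]}'; python3 now.py
python3 -m jog '{"travel":[[0,-1,0],[0,0,0]],"dr":[[0,0,0],[0,0,0]],"jaw":[255,255]}'; python3 now.py
python3 -m jog '{"travel":[[0,-1,0],[0,0,0]],"dr":[[0,0,0],[0,0,0]],"jaw":[255,255]}'; python3 now.py
python3 -m jog '{"travel":[[0,-1,0],[0,0,0]],"dr":[[0,0,0],[0,0,0]],"jaw":[255,255]}'; python3 now.py
```

```text
time: 29.92
eef_pos: [0.5995, 0.0424, -0.0036]
tcp_rot: [0.734, 0.679, 0.0, 0.0]
contact_force: [0.0, 0.9, -1.0]
opening: 0.417
t 29.92 pos mm [599.5  42.4  -3.6] jaw angle -4.4 F [ 0.   0.9 -1. ] open 0.417
time: 30.08
eef_pos: [0.5994, 0.0416, -0.0037]
tcp_rot: [0.734, 0.679, 0.0, 0.0]
contact_force: [-0.1, -0.0, -0.1]
opening: 0.418
t 30.08 pos mm [599.4  41.6  -3.7] jaw angle -4.4 F [-0.1 -0.  -0.1] open 0.418
time: 30.25
eef_pos: [0.5994, 0.0414, -0.0037]
tcp_rot: [0.734, 0.679, 0.001, -0.0]
contact_force: [0.5, 2.4, -1.4]
opening: 0.416
t 30.25 pos mm [599.4  41.4  -3.7] jaw angle -4.4 F [ 0.5  2.4 -1.4] open 0.416
time: 30.42
eef_pos: [0.5994, 0.0414, -0.0037]
tcp_rot: [0.734, 0.679, 0.001, -0.001]
contact_force: [0.1, 5.8, 0.2]
opening: 0.416
t 30.42 pos mm [599.4  41.4  -3.7] jaw angle -4.4 F [0.1 5.8 0.2] open 0.416
```

```bash

python3 -m jog '{"travel":[[0,0,-1.5],[0,0,-1.2],[0,0,0]],"dr":[[0,0,0],[0,0,0],[0,0,0]],"jaw":[255,255,255]}'; python3 now.py
python3 -m jog '{"travel":[[0,0,-1],[0,0,0]],"dr":[[0,0,0],[0,0,0]],"jaw":[255,255]}'; python3 now.py
```

```text
time: 30.67
eef_pos: [0.6, 0.0413, -0.0059]
tcp_rot: [0.734, 0.679, 0.001, -0.0]
contact_force: [0.9, 6.2, 1.4]
opening: 0.417
t 30.67 pos mm [600.   41.3  -5.9] jaw angle -4.4 F [0.9 6.2 1.4] open 0.417
time: 30.83
eef_pos: [0.6001, 0.0413, -0.0062]
tcp_rot: [0.734, 0.679, 0.001, -0.0]
contact_force: [-0.6, 7.0, 3.4]
opening: 0.414
t 30.83 pos mm [600.1  41.3  -6.2] jaw angle -4.4 F [-0.6  7.   3.4] open 0.414
```

```bash

python3 -m jog '{"travel":[[0,0,0],[0,0,0],[0,0,0],[0,0,0],[0,0,0]],"dr":[[0,0,0],[0,0,0],[0,0,0],[0,0,0],[0,0,0]],"jaw":[0,0,0,0,0]}'
python3 -m jog '{"travel":[[0,0,20],[0,0,30],[0,0,30],[0,0,30],[0,0,0]],"dr":[[0,0,0],[0,0,0],[0,0,0],[0,0,0],[0,0,0]],"jaw":[0,0,0,0,0]}'
python3 -m jog '{"travel":[[-28,25,0],[-28,25,0],[-28,25,0],[-28,25,0],[-28,25,0]],"dr":[[0,0,7],[0,0,7],[0,0,7],[0,0,6],[0,0,0]],"jaw":[80,80,80,80,80]}'
python3 -m jog '{"travel":[[-28,25,0],[-28,25,0],[0,0,0],[0,0,0]],"dr":[[0,0,0],[0,0,0],[0,0,0],[0,0,0]],"jaw":[80,80,80,80]}'; python3 now.py
python3 - <<'E'
from h import *
from tile import *
snap("top","f",(200,130,420,230),3.6)
E
```

```text
time: 31.25
eef_pos: [0.5992, 0.0394, -0.0077]
tcp_rot: [0.734, 0.679, -0.0, 0.0]
contact_force: [-0.2, -0.3, -1.1]
opening: 0.996
time: 31.67
eef_pos: [0.604, 0.0391, 0.1102]
tcp_rot: [0.734, 0.679, 0.004, 0.005]
contact_force: [1.2, 0.1, 1.6]
opening: 1.001
time: 32.08
eef_pos: [0.4576, 0.1653, 0.1019]
tcp_rot: [0.554, 0.833, -0.0, -0.0]
contact_force: [0.5, 0.1, 0.0]
opening: 0.692
time: 32.42
eef_pos: [0.4018, 0.2156, 0.102]
tcp_rot: [0.554, 0.833, -0.0, 0.0]
contact_force: [1.2, -0.4, -0.5]
opening: 0.689
t 32.42 pos mm [401.8 215.6 102. ] jaw angle 22.8 F [ 1.2 -0.4 -0.5] open 0.689
```

View pics/f.png

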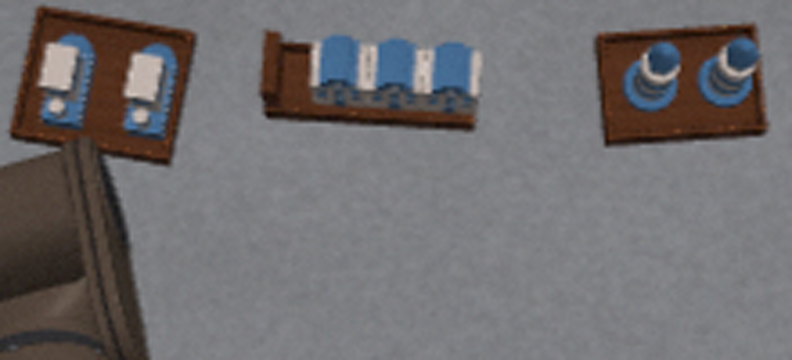

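The two houses sit tight against the sample, with the gap left beside the stop. Wedge next.

```bash

python3 -m jog '{"travel":[[0,3.1,-20],[0,0,-25],[0,0,-20],[0,0,-12],[0,0,0]],"dr":[[0,0,0],[0,0,0],[0,0,0],[0,0,0],[0,0,0]],"jaw":[80,80,80,80,80]}'
python3 -m jog '{"travel":[[0,0,-6],[0,0,0],[0,0,0]],"dr":[[0,0,0],[0,0,0],[0,0,0]],"jaw":[80,80,80]}'; python3 now.py
python3 -m jog '{"travel":[[0,0,0],[0,0,0],[0,0,0],[0,0,0],[0,0,0]],"dr":[[0,0,0],[0,0,0],[0,0,0],[0,0,0],[0,0,0]],"jaw":[255,255,255,255,255]}' 70; python3 now.py
```

```text
time: 32.88
eef_pos: [0.4019, 0.2161, 0.0224]
tcp_rot: [0.556, 0.831, -0.002, -0.002]
contact_force: [-0.1, 0.2, 0.8]
opening: 0.686
time: 33.13
eef_pos: [0.4043, 0.2177, 0.0201]
tcp_rot: [0.555, 0.832, 0.0, 0.0]
contact_force: [-0.1, -0.6, 0.3]
opening: 0.687
t 33.13 pos mm [404.3 217.7  20.1] jaw angle 22.5 F [-0.1 -0.6  0.3] open 0.687
time: 33.55
eef_pos: [0.404, 0.2181, 0.0203]
tcp_rot: [0.555, 0.832, 0.001, 0.001]
contact_force: [0.1, 0.3, 4.4]
opening: 0.411
t 33.55 pos mm [404.  218.1  20.3] jaw angle 22.6 F [0.1 0.3 4.4] open 0.411
```

```bash

python3 -m jog '{"travel":[[0,0,20],[0,0,30],[0,0,35],[0,0,15],[28,-20,0]],"dr":[[0,0,0],[0,0,0],[0,0,0],[0,0,-6.75],[0,0,-6.75]],"jaw":[255,255,255,255,255]}'
python3 -m jog '{"travel":[[28,-20,0],[28,-20,0],[28,-20,0],[28,-20,0],[28,-20,0]],"dr":[[0,0,-6.75],[0,0,-6.75],[0,0,0],[0,0,0],[0,0,0]],"jaw":[255,255,255,255,255]}'
python3 -m jog '{"travel":[[28,-20,0],[0,0,0],[0,0,0],[0,0,0]],"dr":[[0,0,0],[0,0,0],[0,0,0],[0,0,0]],"jaw":[255,255,255,255]}'
python3 now.py
```

```text
time: 33.97
eef_pos: [0.4309, 0.2007, 0.1235]
tcp_rot: [0.649, 0.76, 0.003, 0.001]
contact_force: [1.0, 0.4, -1.9]
opening: 0.41
time: 34.38
eef_pos: [0.5719, 0.0969, 0.1188]
tcp_rot: [0.734, 0.679, -0.0, -0.0]
contact_force: [0.1, 0.6, -0.9]
opening: 0.413
time: 34.72
eef_pos: [0.5982, 0.0781, 0.1184]
tcp_rot: [0.734, 0.679, -0.001, -0.001]
contact_force: [0.8, 0.0, -0.2]
opening: 0.413
t 34.72 pos mm [598.2  78.1 118.4] jaw angle -4.4 F [ 0.8  0.  -0.2] open 0.413
```

```bash

python3 -m jog '{"travel":[[3.5,-2,-15],[0,0,-15],[0,0,0],[0,0,0]],"dr":[[0,0,0],[0,0,0],[0,0,0],[0,0,0]],"jaw":[255,255,255,255]}'; python3 now.py
python3 - <<'E'
from h import *
snap("scene","g",(250,150,350,270),5)
E
```

```text
time: 35.05
eef_pos: [0.6007, 0.0769, 0.0883]
tcp_rot: [0.733, 0.68, -0.001, -0.001]
contact_force: [0.1, 1.1, -0.2]
opening: 0.41
t 35.05 pos mm [600.7  76.9  88.3] jaw angle -4.4 F [ 0.1  1.1 -0.2] open 0.41
```

View pics/g.png

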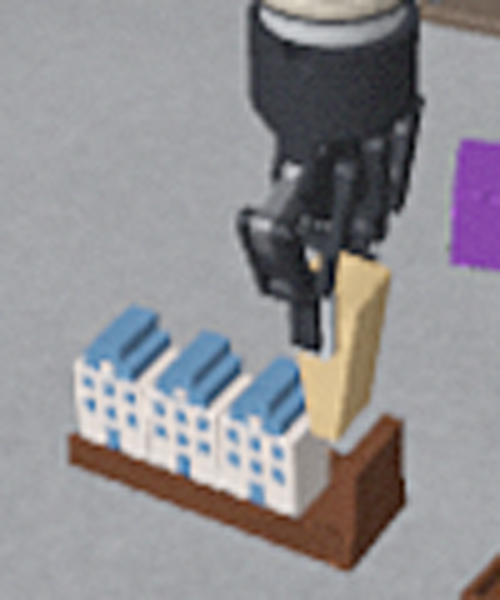

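```bash

python3 -m jog '{"travel":[[0.5,-0.5,-12],[0,0,-14],[0,0,-12],[0,0,-6],[0,0,0]],"dr":[[0,0,0],[0,0,0],[0,0,0],[0,0,0],[0,0,0]],"jaw":[255,255,255,255,255]}'; 
python3 -m jog '{"travel":[[0,0,0]],"dr":[[0,0,0]],"jaw":[255]}'; python3 now.py
python3 -m jog '{"travel":[[0,0,-4],[0,0,-2],[0,0,0]],"dr":[[0,0,0],[0,0,0],[0,0,0]],"jaw":[255,255,255]}'; python3 now.py
```

```text
time: 35.52
eef_pos: [0.601, 0.0754, 0.0423]
tcp_rot: [0.734, 0.679, -0.002, -0.002]
contact_force: [0.1, 0.4, -1.8]
opening: 0.409
time: 35.6
eef_pos: [0.6026, 0.0753, 0.0443]
tcp_rot: [0.734, 0.679, -0.001, -0.001]
contact_force: [-0.3, 1.0, -0.3]
opening: 0.41
t 35.6 pos mm [602.6  75.3  44.3] jaw angle -4.4 F [-0.3  1.  -0.3] open 0.41
time: 35.85
eef_pos: [0.6032, 0.0753, 0.0393]
tcp_rot: [0.734, 0.679, -0.0, -0.0]
contact_force: [0.4, -0.4, -0.7]
opening: 0.408
t 35.85 pos mm [603.2  75.3  39.3] jaw angle -4.4 F [ 0.4 -0.4 -0.7] open 0.408
```

```bash

python3 -m jog '{"travel":[[0,0.6,-3],[0,0,0]],"dr":[[0,0,0],[0,0,0]],"jaw":[255,255]}'; python3 now.py
python3 -m jog '{"travel":[[0,0,-2],[0,0,0]],"dr":[[0,0,0],[0,0,0]],"jaw":[255,255]}'; python3 now.py
python3 -m jog '{"travel":[[0,0,-2],[0,0,0]],"dr":[[0,0,0],[0,0,0]],"jaw":[255,255]}'; python3 now.py
```

```text
time: 36.02
eef_pos: [0.6038, 0.0752, 0.0367]
tcp_rot: [0.734, 0.679, -0.0, 0.001]
contact_force: [0.9, -2.1, -1.2]
opening: 0.409
t 36.02 pos mm [603.8  75.2  36.7] jaw angle -4.4 F [ 0.9 -2.1 -1.2] open 0.409
time: 36.18
eef_pos: [0.6039, 0.0751, 0.0348]
tcp_rot: [0.734, 0.679, 0.0, 0.001]
contact_force: [0.7, -4.1, 0.8]
opening: 0.411
t 36.18 pos mm [603.9  75.1  34.8] jaw angle -4.4 F [ 0.7 -4.1  0.8] open 0.411
time: 36.35
eef_pos: [0.604, 0.0748, 0.033]
tcp_rot: [0.734, 0.679, -0.0, 0.001]
contact_force: [0.3, -4.6, 0.6]
opening: 0.411
t 36.35 pos mm [604.   74.8  33. ] jaw angle -4.4 F [ 0.3 -4.6  0.6] open 0.411
```

```bash

python3 -m jog '{"travel":[[0,-0.9,-1],[0,0,0]],"dr":[[0,0,0],[0,0,0]],"jaw":[255,255]}'; python3 now.py
python3 -m jog '{"travel":[[0,0,-1.5],[0,0,0]],"dr":[[0,0,0],[0,0,0]],"jaw":[255,255]}'; python3 now.py
python3 -m jog '{"travel":[[0,0,-1.5],[0,0,0]],"dr":[[0,0,0],[0,0,0]],"jaw":[255,255]}'; python3 now.py
```

```text
time: 36.52
eef_pos: [0.604, 0.0747, 0.0322]
tcp_rot: [0.734, 0.679, 0.001, 0.001]
contact_force: [-0.1, -4.0, 3.6]
opening: 0.412
t 36.52 pos mm [604.   74.7  32.2] jaw angle -4.5 F [-0.1 -4.   3.6] open 0.412
time: 36.68
eef_pos: [0.6042, 0.0747, 0.0316]
tcp_rot: [0.734, 0.679, 0.0, 0.001]
contact_force: [-1.7, -4.7, 7.7]
opening: 0.406
t 36.68 pos mm [604.2  74.7  31.6] jaw angle -4.4 F [-1.7 -4.7  7.7] open 0.406
time: 36.85
eef_pos: [0.6044, 0.0747, 0.0312]
tcp_rot: [0.734, 0.679, 0.0, 0.001]
contact_force: [-4.2, -4.5, 12.2]
opening: 0.412
t 36.85 pos mm [604.4  74.7  31.2] jaw angle -4.4 F [-4.2 -4.5 12.2] open 0.412
```

```bash

python3 -m jog '{"travel":[[0,-0.6,-1],[0,0,0]],"dr":[[0,0,0],[0,0,0]],"jaw":[255,255]}'; python3 now.py
python3 -m jog '{"travel":[[-0.5,0,-0.7],[0,0,0]],"dr":[[0,0,0],[0,0,0]],"jaw":[255,255]}'; python3 now.py
```

```text
time: 37.02
eef_pos: [0.6044, 0.0747, 0.0311]
tcp_rot: [0.734, 0.679, 0.001, 0.0]
contact_force: [-4.5, -3.9, 15.4]
opening: 0.411
t 37.02 pos mm [604.4  74.7  31.1] jaw angle -4.5 F [-4.5 -3.9 15.4] open 0.411
time: 37.18
eef_pos: [0.6045, 0.0747, 0.0311]
tcp_rot: [0.734, 0.679, 0.001, 0.001]
contact_force: [-5.9, -4.0, 17.5]
opening: 0.412
t 37.18 pos mm [604.5  74.7  31.1] jaw angle -4.4 F [-5.9 -4.  17.5] open 0.412
```

```bash

python3 -m jog '{"travel":[[0,0,0],[0,0,0],[0,0,0],[0,0,0],[0,0,0]],"dr":[[0,0,0],[0,0,0],[0,0,0],[0,0,0],[0,0,0]],"jaw":[0,0,0,0,0]}'; python3 now.py
python3 -m jog '{"travel":[[0,0,15],[0,0,30],[0,0,30],[0,0,30],[0,0,0]],"dr":[[0,0,0],[0,0,0],[0,0,0],[0,0,0],[0,0,0]],"jaw":[0,0,0,0,0]}'
python3 -m jog '{"travel":[[-25,30,0],[-25,30,0],[-25,30,0],[-25,30,0],[-25,30,0]],"dr":[[0,0,0],[0,0,0],[0,0,0],[0,0,0],[0,0,0]],"jaw":[0,0,0,0,0]}'
python3 -m jog '{"travel":[[0,35,0],[0,35,0],[0,35,0],[0,0,0],[0,0,0]],"dr":[[0,0,0],[0,0,0],[0,0,0],[0,0,0],[0,0,0]],"jaw":[0,0,0,0,0]}'; python3 now.py
python3 - <<'E'
from h import *
snap("scene","i",(165,140,465,310),2.66); snap("top","j",(190,125,420,225),3.4)
a,b=cv2.imread("pics/i.png"),cv2.imread("pics/j.png"); w=max(a.shape[1],b.shape[1])
f=lambda m:cv2.copyMakeBorder(m,0,0,0,w-m.shape[1],cv2.BORDER_CONSTANT)
k=np.vstack([f(a),f(b)]); k=cv2.resize(k,None,fx=min(1,600/k.shape[0]),fy=min(1,600/k.shape[0]),interpolation=cv2.INTER_AREA); cv2.imwrite("pics/k.png",k)
E
```

```text
time: 37.6
eef_pos: [0.602, 0.0749, 0.0258]
tcp_rot: [0.734, 0.679, -0.0, -0.001]
contact_force: [-0.1, 0.0, 0.2]
opening: 1.004
t 37.6 pos mm [602.   74.9  25.8] jaw angle -4.4 F [-0.1  0.   0.2] open 1.004
time: 38.02
eef_pos: [0.6071, 0.0746, 0.1392]
tcp_rot: [0.734, 0.679, 0.004, 0.004]
contact_force: [-0.0, 0.1, 1.6]
opening: 1.001
time: 38.43
eef_pos: [0.476, 0.2255, 0.1309]
tcp_rot: [0.734, 0.679, -0.0, -0.0]
contact_force: [-0.4, 1.3, 0.2]
opening: 1.001
time: 38.85
eef_pos: [0.4769, 0.3309, 0.1308]
tcp_rot: [0.733, 0.68, -0.001, -0.0]
contact_force: [-0.4, 1.1, 0.3]
opening: 1.001
t 38.85 pos mm [476.9 330.9 130.8] jaw angle -4.2 F [-0.4  1.1  0.3] open 1.001
```

View pics/k.png

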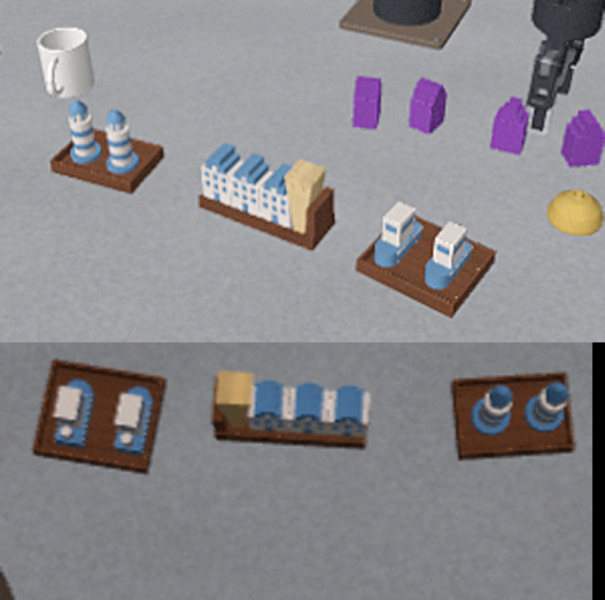

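The final views show everything standing upright in place, with the wedge seated and the gripper clear. I'll hand in the job now.

```bash
python3 -c "
from plant import *
print(sign_off())"
```

```text
the job is handed in; nothing more can be done
None
```

The job is done and handed in at about 39 s of the 128 s allowed. The lighthouse and tugboat stand beside their samples. Both houses are packed against the sample house. The wedge went in last, thin end down, pressed until it stopped sinking at about 17 N.

**Last checks:** the final scene and top pictures show all the pieces upright in the right trays, the row without visible gaps, and the wedge upright between the last house and the stop. The gripper was clear. I never touched the bell, the mug or the purple look-alikes.

**What went wrong or disagreed:**
- **First lighthouse grasp:** it closed on the lantern and pressed with up to about 30 N, because the real fingertips sit 32.5 mm above the reported TCP. I released it, measured the offset by touching the bare counter (up to 30 N), and allowed for it from then on.
- **Wedge depth:** the reading put the foot about 3 mm above the tray floor, not the expected 5 mm. It may have slipped slightly in the grip.
- **Row angle:** estimates of the row's angle ranged from -2.6° to -6.1°. I used -4.3°, and both houses touched their neighbours within 1 mm of where I expected.

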